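# Load and clamp the gas-tight culture chamber

### The job

Put the culture dishes away for incubation: pull the chamber's clamp bridge all the way off the tub to the near end of its rods, lay the two or three small covered dishes from the bench right way up and flat on the tub's floor, side by side, then put the lid on so that its gasket drops into the mouth all round. Slide the bridge fully home to the far end of its travel so that it stands over the middle of the lid, and screw its knob down clockwise, turn after turn, until it comes to its stop and the foot clamps the lid; leave everything else on the bench alone.

Things in the scene. Friction and masses are not known exactly. Their poses are not given: they have to be found in the camera images.
- chamber: Fixed: base plate 10 mm thick (x -115..200, y -108..108 mm) with a white open tub and two guide rods along x (y = +-92 mm, 26 mm up). Origin on the bench under the tub's centre; x runs along the rods, roughly towards the robot (yaw near pi), z up. Tub inside 200 (x) x 130 (y) mm, walls 6 mm; floor 14, rim 50 mm up. Takes three dishes in a row along x, centres 64 mm apart.
- chamber_floor (a point): Centre of the tub's floor, 14 mm above the bench.
- chamber_rim (a point): Centre of the tub's mouth, at rim height, 50 mm above the bench.
- clamp_bridge (a joint): Slide of the clamp bridge along the rods, m: 0 at its home stop (screw over the centre of the tub), 0.140 at the other stop in the chamber's +x direction (the end nearest the robot), clear of the tub. It stays where it is left; 4 N of friction. Take it by the knob to push or pull it.
- bridge_mid (a point): Top of the bridge's cross beam at its middle, on the screw's axis, 104 mm above the bench. The grey beam is 44 (along the rods) x 204 mm, 14 mm thick, on a post at each end; its underside is 90 mm above the bench.
- clamp_screw (a joint): Angle of the clamp screw, rad: grows as the knob turns clockwise seen from above, which lowers knob and foot 6 mm a turn; 0 fully raised, end stop at 14.2 (about 2 1/4 turns). Starts at 0 to 2.5. Friction (0.05 N m) holds it where it is left.
- knob_grip (a point): Centre of the black knurled knob on top of the bridge, on the screw's axis, at the height to grip. Knob 40 mm diameter, 26 mm tall (13 mm above and below this point); z up, other axes turn with it. 145 mm above the bench with the screw fully raised, 131 mm fully down; the beam's top stays 14 mm or more below the knob.
- pressure_foot: Round steel foot, 22 mm diameter, on the screw's lower end under the bridge; origin at the centre of its underside, 84 mm above the bench when fully raised, 10 mm above the ridge of a seated lid. Sprung (2.5 N/mm): it meets the ridge at about 10.5 rad and presses with about 9 N at the end stop.
- lid: Loose aluminium lid, about 0.35 kg: plate 214 (x) x 144 (y) x 6 mm; below it a gasket ring, 194 x 124 mm outside, 8 mm deep, with 3 mm play a side inside the tub; on top in the middle a ridge to hold it by, 70 (x) x 24 (y) x 18 mm high. Origin at the centre, at the gasket's lowest point; plate top 14, ridge top 32 mm above it. Seated: origin 42 mm over the bench. Either way round will do.
- lid_ridge (a point): Centre of the top of the lid's ridge, 32 mm above the lid's origin.
- dish_1: Small clear covered culture dish, 60 mm diameter, 16 mm high (the solid part one grips is 56 mm across and 12 mm high), 22 g. Origin at the centre of its underside, z up. May be absent (two or three of the three dishes are there).
- dish_2: Another such dish.
- dish_3: Another such dish.
- objective_can: Bystander: white can with black screw top, 43 mm diameter, 65 mm high; origin under its centre. Not to be moved.
- wash_bottle: Bystander: white wash bottle with a red cap and bent spout, 172 mm high; origin under its centre. Not to be moved.
Mind the look-alikes: they are no part of the job. What is shaped like the dish_2 but turquoise is not meant. What is shaped like the dish_3 but turquoise is not meant.

How it is judged:
By the outcome, as a careful person would: the job done as asked, in the order asked, and still so for the second after the job is handed in, with the robot touching nothing.
Of dish_1, dish_2, dish_3 only 2 to 3 are there at a start; the rules pass over those that are not, and their reading is None.
At some moment in a run one of dish_1, dish_2, dish_3, lid may be knocked a few centimetres aside while the robot is not near it.
Once in a run the grip may slacken for a moment while it holds something.
It also fails if it takes over 210 s, if anything falls off the work surface, if the arm or the gripper's body presses on something with over 40 N, if the wrist force passes 120 N, or if a joint passes its speed limit or range.

### The arm

A 6-joint arm with a two-finger parallel gripper is mounted at the origin on a cart in front of the work surface, level with it; the furniture and walls round the work are solid. World frame = base frame: x ahead of the robot, y to its left, z up, the work surface at z = 0. Lengths are in m, angles in rad, forces in N, time in s.
With the tool pointing down it reaches from about 0.25 to 0.725 m from the base axis. Payload 9.7 kg.
Tool frame: the origin (TCP) lies between the finger pads; the fingertips stand 11 mm ahead of it and the grasp point (between the pads) lies 8 mm behind it; z points along the fingers, y is the line along which they close (so a half turn about z gives the same grasp; the last joint's range is limited). The gripper opens to 85 mm and grips with 20 to 120 N. Pads are 22 mm wide; open, the fingers measure 114 mm over their backs; the gripper's body (76 mm by 85 mm) begins 54 mm behind the grasp point. The pads swing forward as they close: fully open they stand 13 mm farther back than shut.
Start: joints at [1.253, 0.087, 0.176, 1.66, 0, 1.571], TCP at [0.172, 0.522, 0.242] pointing down, gripper open.
Joint ranges: [-3.13, 3.13], [-0.85, 1.81], [-1.15, 1.24], [-2.2, 2.28], [-1.44, 1.52], [-3.14, 3.14]. Speed limits (rad/s): [2.22, 2.22, 2.57, 3.14, 3.14, 3.14].

### API

Orientations are given as a unit quaternion [w, x, y, z].
In Python, from workcell import bot, cams, job, find_in, mark_of gives the robot as it stands. The module is installed in compiled form; this text tells all that it offers.
- The arm moves only by the tool send_rows, never from a script. Its argument "targets" is a list of rows, each an object of numbers: "x", "y", "z": the shift along the tool's x, y, z in mm; "turn": the turn about the tool's z in degrees; "grip": the finger opening in mm, from 0 to 85.4. In form: [{"x": .., "y": .., "z": .., "turn": .., "grip": ..}, ...]. A call has 1 to 12 rows; each row shifts and turns the commanded pose from where the row before left it, along the tool's axes as they then stand; what a row does not reach is not made up. A row lasts 1/12 s, in which the tool goes at most 41.7 mm and 7.16 degrees, less where a joint would pass 70% of its speed; a pose out of reach is approached as far as the arm can. A call with a gripper value outside its range is refused whole. The fingers move at their own pace and stop on an object; the grip force is fixed at half the most. Time passes only in rows, so rows that do not move let the fingers close. It gives the time, the measured TCP pose, the force, the opening and the grip force at its end, in the units of the state.
- bot.state(): the state, without advancing time (a new reading comes with each control period).
- cams.grab_frame(name): name is "side" or "top" or "wrist"; returns the picture (400x640x3 uint8, blue, green, red); there is no depth.
- cams.camera_info(name): a dict with "fovy" (degrees; the focal length in pixels is half the picture's height over the tangent of half this angle, whatever the lens; pixels are square), "cx", "cy" (the principal point, pixels), "pose" (4x4, takes a point from camera to world coordinates); the wrist camera has in their place "mount" (4x4, takes a point from camera to tool coordinates, whose origin is the TCP and whose axes are the flange's). Camera axes: x right, y up, looking along -z (the intrinsics and any distortion apply to the point x, -y, -z); pixel columns grow to the right and rows downward; lengths in m; the calibration is good to about 2 mm. A picture is of the moment at which its call begins: read the wrist's pose just before it. camera_info takes no time and is no camera call.
- job.hand_in(): hands the job in; it is judged then, once.
Trained networks look in the newest picture that a camera, given by its name, has taken for a name from the list of things; names that differ only in an ending like _2 or _b are one class to them, and where a whole thing is asked for, a point or a joint stands for the part that bears it (a point fixed in the world has none). Each returns a list of dicts, best first, with "p" (0 to 1); they miss things now and then, are a little off and sometimes report something else, mostly with a low value. They report only what shows in the picture. A call takes as long as a camera call. They do not tell look-alikes from the thing itself.
- find_in(camera, label): "extent" ([left, top, right, bottom] in pixels, round what is visible of it).
- mark_of(camera, label): "location" ([column, row] in pixels: a listed point, or the origin of a listed thing).
The state is a dict: "time": time; "joint_positions": joint angles; "dq": joint speeds; "joint_efforts": joint torques, N m; "position": TCP position; "tool_rot": TCP orientation; "wrist_force": force on the tool from outside, world axes, zero at the start; "ft_torque": the same for the moment, N m; "width": opening from 0.0 (shut) to 1.0 (fully open); "gripper_force": force on a finger pad.
Only numpy, scipy, OpenCV 4.12 (cv2) and the standard library are available. Lean on these libraries where they do the work, as an engineer would, in place of code of your own. Each camera call takes 0.05 s, during which the arm holds its last target. There are 200 camera calls.

## Working session

There is one attempt and no reset: what is moved stays moved. The work goes in short steps, Python scripts to look and compute and a tool call to move; the robot and the scene stay as the last step left them, time stands still between calls to the robot, and variables do not carry over. Pictures are saved under pics/ and viewed, at most 14 in all, crops included, and the job is handed in when it is done.

Besides the shell and the picture viewer there is one more tool, called after "Call:" in YAML: its name, and indented under it one key for each argument. send_rows: Moves the arm, as the interface text tells. Its arguments: {"type":"object","properties":{"targets":{"type":"array"}},"required":["targets"]}

```bash
mkdir -p pics
cat > h.py <<'E'
import numpy as np, cv2
from scipy.spatial.transform import Rotation as R
from workcell import bot, cams, job, find_in, mark_of
def cam(name,st=None):
    i=cams.camera_info(name)
    if 'pose' in i and i['pose'] is not None: T=np.array(i['pose'])
    else:
        st=st or bot.state(); q=st['tool_rot']; W=np.eye(4)
        W[:3,:3]=R.from_quat([q[1],q[2],q[3],q[0]]).as_matrix(); W[:3,3]=st['position']
        T=W@np.array(i['mount'])
    f=200/np.tan(np.radians(i['fovy'])/2)
    return T,f,i['cx'],i['cy'],i
def px2w(name,uv,z,st=None):
    T,f,cx,cy,i=cam(name,st)
    p=np.array([[uv]],float); K=np.array([[f,0,cx],[0,f,cy],[0,0,1]])
    d=i.get('distortion',i.get('dist'))
    if d is not None: p=cv2.undistortPoints(p,K,np.array(d,float),P=K)
    u,v=p[0,0]; r=T[:3,:3]@np.array([(u-cx)/f,-(v-cy)/f,-1]); o=T[:3,3]
    return o+r*(z-o[2])/r[2]
def w2px(name,P,st=None):
    T,f,cx,cy,i=cam(name,st); c=T[:3,:3].T@(np.array(P)-T[:3,3])
    return np.array([cx+f*c[0]/-c[2],cy-f*c[1]/-c[2]])
def snap(name,fn=None):
    st=bot.state(); im=cams.grab_frame(name)
    if fn: cv2.imwrite('pics/'+fn,im)
    return st,im
E
python3 - <<'E'
from h import *
st=bot.state(); print(st)
for n in ['top','side','wrist']:
    i=cams.camera_info(n); print(n,i)
    snap(n,n+'0.png')
for n in ['top','side']:
    for l in ['chamber','chamber_rim','chamber_floor','bridge_mid','knob_grip','lid','lid_ridge','dish_1','objective_can','wash_bottle']:
        print(n,l,[(round(d['p'],2),np.round(d['location'])) for d in mark_of(n,l)][:6])
E
```

```text
{'time': 0.0, 'joint_positions': array([ 1.25299669e+00,  8.74705100e-02,  1.75124024e-01,  1.65978371e+00,
       -4.66154319e-06,  1.57078134e+00]), 'dq': array([-3.76951494e-04, -2.75769698e-05, -4.11065935e-04, -1.91873372e-04,
       -4.89131592e-04, -4.63658992e-05]), 'joint_efforts': array([-3.43589763e-04, -5.20385814e+01,  4.64806688e+01,  1.62363262e-02,
       -1.43354828e-05, -9.88957225e-06]), 'position': array([0.17179789, 0.52225863, 0.24157213]), 'tool_rot': array([-1.03234158e-04,  1.58224545e-01,  9.87402931e-01, -6.58902081e-04]), 'wrist_force': array([ 0.26650251, -0.35036618,  0.66253194]), 'ft_torque': array([-0.0288376 , -0.05018642, -0.02430185]), 'gripper_force': 0.0, 'width': 0.9983243092203856}
top {'fovy': 54.39966558020119, 'cx': 312.56562335554815, 'cy': 201.2070594668032, 'pose': array([[ 0.06350977,  0.97448709, -0.21527059,  0.27602894],
       [-0.99797926,  0.06158692, -0.0156351 , -0.04488537],
       [-0.00197835,  0.21582856,  0.97642927,  1.41674106],
       [ 0.        ,  0.        ,  0.        ,  1.        ]])}
side {'fovy': 42.83639335745705,
[... 1393 characters left out ...]
top wash_bottle [(0.76, array([241., 153.]))]
side chamber [(0.95, array([335., 235.]))]
side chamber_rim [(0.72, array([334., 222.]))]
side chamber_floor [(0.62, array([334., 230.])), (0.17, array([312., 286.]))]
side bridge_mid [(0.71, array([327., 211.]))]
side knob_grip [(0.68, array([325., 198.]))]
side lid [(0.56, array([294., 178.]))]
side lid_ridge [(0.59, array([293., 173.]))]
side dish_1 [(0.95, array([285., 330.])), (0.89, array([374., 301.])), (0.71, array([361., 275.])), (0.67, array([312., 290.])), (0.55, array([326., 316.]))]
side objective_can [(0.88, array([406., 282.]))]
side wash_bottle [(0.66, array([354., 175.])), (0.47, array([334., 222.])), (0.28, array([294., 179.]))]
```

Run:
```python
import cv2
a=cv2.imread('pics/top0.png')[110:330,160:480]; cv2.imwrite('pics/t1.png',cv2.resize(a,None,fx=2.5,fy=2.5,interpolation=cv2.INTER_CUBIC))
a=cv2.imread('pics/side0.png')[110:370,180:500]; cv2.imwrite('pics/s1.png',cv2.resize(a,None,fx=2.3,fy=2.3,interpolation=cv2.INTER_CUBIC))
```

```text
(no output)
```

View pics/t1.png

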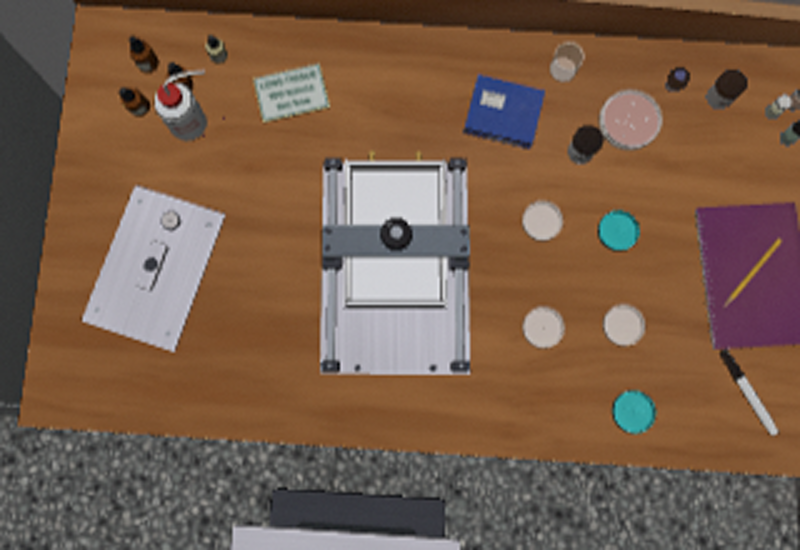

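View pics/s1.png

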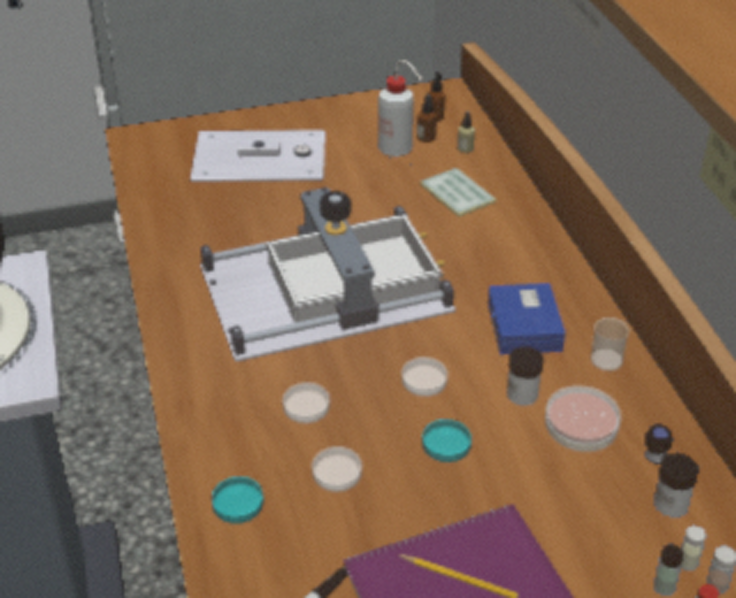

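Run:
```python
from h import *
def c(u,v,z): return np.round(px2w('top',(160+u/2.5,110+v/2.5),z),4)
print('dishes',c(543,220,.014),c(544,327,.014),c(624,325,.014))
print('base near L,R',c(321,374,.01),c(470,374,.01))
print('tub rim corners',c(346,160,.05),c(446,162,.05),c(345,306,.05),c(445,306,.05))
print('rods L',c(333,167,.03),c(332,366,.03),'R',c(458,167,.03),c(460,366,.03))
print('knob',c(397,232,.155), 'beam ends',c(321,240,.104),c(470,240,.104))
print('lid corners',c(138,186,.014),c(225,213,.014),c(83,321,.014),c(174,352,.014))
print('ridge',c(151,265,.032))
print('top marks chamber',px2w('top',(317,204),0),px2w('top',(318,204),.014),'lid',px2w('top',(222,219),0),'ridge',px2w('top',(220,216),.032),'can',px2w('top',(391,167),0),'bottle',px2w('top',(241,153),0))
S=lambda u,v,z:np.round(px2w('side',(u,v),z),4)
print('side chamber',S(335,235,0),S(334,222,.05),'dish',S(285,330,0),S(374,301,0),S(361,275,0),S(312,286,0),S(326,316,0),'lid',S(294,178,0),S(293,173,.032),'knob',S(325,198,.143))
```

```text
dishes [ 0.6125 -0.2601  0.014 ] [ 0.454 -0.266  0.014] [ 0.4642 -0.3811  0.014 ]
base near L,R [0.3668 0.0505 0.01  ] [ 0.3804 -0.1627  0.01  ]
tub rim corners [0.6757 0.0351 0.05  ] [ 0.6818 -0.1109  0.05  ] [0.4614 0.0212 0.05  ] [ 0.4704 -0.1199  0.05  ]
rods L [0.6696 0.0547 0.03  ] [0.3777 0.0344 0.03  ] R [ 0.6812 -0.1299  0.03  ] [ 0.3892 -0.1464  0.03  ]
knob [ 0.5501 -0.0457  0.155 ] beam ends [0.5433 0.0582 0.104 ] [ 0.5563 -0.1468  0.104 ]
lid corners [0.6264 0.344  0.014 ] [0.5934 0.2104 0.014 ] [0.4205 0.3998 0.014 ] [0.3844 0.2634 0.014 ]
ridge [0.5056 0.3064 0.032 ]
top marks chamber [ 0.57878906 -0.03934964  0.        ] [ 0.57602975 -0.04308252  0.014     ] lid [0.50012338 0.30730256 0.        ] ridge [0.50554494 0.30781765 0.032     ] can [ 0.74005561 -0.3112543   0.        ] bottle [0.76000898 0.26371942 0.        ]
side chamber [ 0.5771 -0.0534  0.    ] [ 0.5757 -0.0472  0.05  ] dish [ 0.3457 -0.3999  0.    ] [ 0.6079 -0.3632  0.    ] [ 0.6036 -0.254   0.    ] [ 0.4519 -0.2601  0.    ] [ 0.4634 -0.3813  0.    ] lid [0.514 0.317 0.   ] [0.5092 0.3035 0.032 ] knob [ 0.5502 -0.0363  0.143 ]
```

```bash
cat >> h.py <<'E'
C=np.array([0.574,-0.044]); A=0.063   # chamber centre, yaw-pi
def ch(x,y=0):  # chamber xy -> world
    ux=-np.array([np.cos(A),np.sin(A)]); uy=np.array([np.sin(A),-np.cos(A)])
    return C+x*ux+y*uy
def yaw(st):
    q=st['tool_rot']; M=R.from_quat([q[1],q[2],q[3],q[0]]).as_matrix(); return np.arctan2(M[1,0],M[0,0]),M
def go(x,y,z,yw=None):
    st=bot.state(); a,M=yaw(st); yw=a if yw is None else yw
    t=np.degrees((a-yw+np.pi)%(2*np.pi)-np.pi)
    q6=st['joint_positions'][5]
    X=np.array([np.cos(yw),np.sin(yw)]); Y=np.array([np.sin(yw),-np.cos(yw)]) 
    d=np.array([x,y])-st['position'][:2]
    print('turn %.1f then shift x %.1f y %.1f z %.1f mm'%(t,d@X*1e3,d@Y*1e3,(st['position'][2]-z)*1e3),'| t %.1f pos'%st['time'],np.round(st['position'],4),'yaw %.3f tilt %.4f q6 %.2f w %.3f F'%(a,np.hypot(M[0,2],M[1,2]),q6,st['width']),np.round(st['wrist_force'],1),'g',round(st['gripper_force'],1))
E
python3 -c "
from h import *
go(.55,-.045,.22,1.634)"
```

```text
turn 68.2 then shift x -590.2 y 341.5 z 22.3 mm | t 1.1 pos [0.1719 0.5225 0.2423] yaw 2.824 tilt 0.0000 q6 1.57 w 1.002 F [ 0.1 -0.5  0.7] g 0.0
```

Call:
send_rows:
  targets:
    - {"turn": 7,"z": 2}
    - {"turn": 7,"z": 2}
    - {"turn": 7,"z": 2}
    - {"turn": 7,"z": 2}
    - {"turn": 7,"z": 2}
    - {"turn": 7,"z": 2}
    - {"turn": 7,"z": 2}
    - {"turn": 7,"z": 2}
    - {"turn": 7,"z": 2}
    - {"turn": 5.2,"z": 2}

```text
invalid input at $.targets[0]: expected keys x, y, z, turn, grip
```

Call:
send_rows:
  targets:
    - {"x": -29.5,"y": 17}
    - {"x": -29.5,"y": 17}
    - {"x": -29.5,"y": 17}
    - {"x": -29.5,"y": 17}
    - {"x": -29.5,"y": 17}
    - {"x": -29.5,"y": 17}
    - {"x": -29.5,"y": 17}
    - {"x": -29.5,"y": 17}
    - {"x": -29.5,"y": 17}
    - {"x": -29.5,"y": 17}

```text
invalid input at $.targets[0]: expected keys x, y, z, turn, grip
```

Call:
send_rows:
  targets:
    - {"x": -29.5,"y": 17}
    - {"x": -29.5,"y": 17}
    - {"x": -29.5,"y": 17}
    - {"x": -29.5,"y": 17}
    - {"x": -29.5,"y": 17}
    - {"x": -29.5,"y": 17}
    - {"x": -29.5,"y": 17}
    - {"x": -29.5,"y": 17}
    - {"x": -29.5,"y": 17}
    - {"x": -29.5,"y": 17}
    - {}

```text
invalid input at $.targets[0]: expected keys x, y, z, turn, grip
```

Run:
```python
from h import *
go(.55,-.045,.22,1.634)
st,im=snap('wrist','w1.png')
for l in ['knob_grip','bridge_mid']:
    for d in mark_of('wrist',l)[:2]:
        print(l,d, [np.round(px2w('wrist',d['location'],z,st),4) for z in ((.143,) if l[0]=='k' else (.104,))])
```

```text
turn 68.2 then shift x -590.2 y 341.5 z 22.3 mm | t 1.1 pos [0.1719 0.5225 0.2423] yaw 2.824 tilt 0.0000 q6 1.57 w 1.002 F [ 0.1 -0.5  0.7] g 0.0
```

View pics/w1.png

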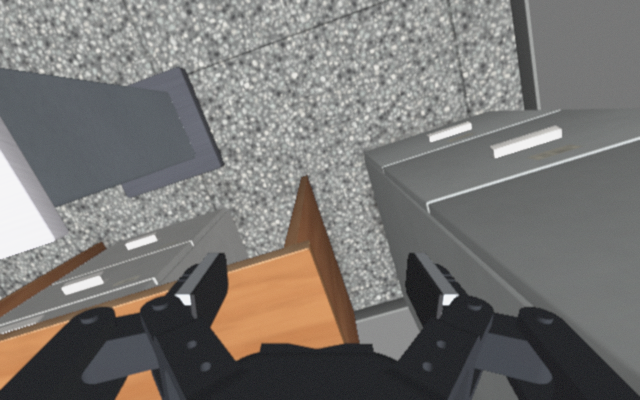

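The moves were refused because every key is required. The picture only shows the floor and the fingers at the start pose.

Call:
send_rows:
  targets:
    - {"x": 0,"y": 0,"z": 2,"turn": 7,"grip": 85}
    - {"x": 0,"y": 0,"z": 2,"turn": 7,"grip": 85}
    - {"x": 0,"y": 0,"z": 2,"turn": 7,"grip": 85}
    - {"x": 0,"y": 0,"z": 2,"turn": 7,"grip": 85}
    - {"x": 0,"y": 0,"z": 2,"turn": 7,"grip": 85}
    - {"x": 0,"y": 0,"z": 2,"turn": 7,"grip": 85}
    - {"x": 0,"y": 0,"z": 2,"turn": 7,"grip": 85}
    - {"x": 0,"y": 0,"z": 2,"turn": 7,"grip": 85}
    - {"x": 0,"y": 0,"z": 2,"turn": 7,"grip": 85}
    - {"x": 0,"y": 0,"z": 2,"turn": 5.2,"grip": 85}

```text
time: 2.13
position: [0.1719, 0.5225, 0.2222]
tool_rot: [-0.0, 0.687, 0.727, -0.0]
wrist_force: [1.2, 0.3, -0.1]
width: 0.995
gripper_force: 0.0
```

Call:
send_rows:
  targets:
    - {"x": -29.5,"y": 17,"z": 0,"turn": 0,"grip": 85}
    - {"x": -29.5,"y": 17,"z": 0,"turn": 0,"grip": 85}
    - {"x": -29.5,"y": 17,"z": 0,"turn": 0,"grip": 85}
    - {"x": -29.5,"y": 17,"z": 0,"turn": 0,"grip": 85}
    - {"x": -29.5,"y": 17,"z": 0,"turn": 0,"grip": 85}
    - {"x": -29.5,"y": 17,"z": 0,"turn": 0,"grip": 85}
    - {"x": -29.5,"y": 17,"z": 0,"turn": 0,"grip": 85}
    - {"x": -29.5,"y": 17,"z": 0,"turn": 0,"grip": 85}
    - {"x": -29.5,"y": 17,"z": 0,"turn": 0,"grip": 85}
    - {"x": -29.5,"y": 17,"z": 0,"turn": 0,"grip": 85}

```text
time: 2.97
position: [0.3606, 0.2372, 0.2225]
tool_rot: [0.0, 0.685, 0.729, 0.0]
wrist_force: [0.9, 0.7, 0.4]
width: 0.995
gripper_force: 0.0
```

Call:
send_rows:
  targets:
    - {"x": -29.5,"y": 17,"z": 0,"turn": 0,"grip": 85}
    - {"x": -29.5,"y": 17,"z": 0,"turn": 0,"grip": 85}
    - {"x": -29.5,"y": 17,"z": 0,"turn": 0,"grip": 85}
    - {"x": -29.5,"y": 17,"z": 0,"turn": 0,"grip": 85}
    - {"x": -29.5,"y": 17,"z": 0,"turn": 0,"grip": 85}
    - {"x": -29.5,"y": 17,"z": 0,"turn": 0,"grip": 85}
    - {"x": -29.5,"y": 17,"z": 0,"turn": 0,"grip": 85}
    - {"x": -29.5,"y": 17,"z": 0,"turn": 0,"grip": 85}
    - {"x": -29.5,"y": 17,"z": 0,"turn": 0,"grip": 85}
    - {"x": -29.5,"y": 17,"z": 0,"turn": 0,"grip": 85}
    - {"x": 0,"y": 0,"z": 0,"turn": 0,"grip": 85}

```text
time: 3.88
position: [0.5502, -0.0492, 0.2211]
tool_rot: [0.0, 0.686, 0.728, -0.001]
wrist_force: [0.6, 0.3, 0.5]
width: 0.996
gripper_force: 0.0
```

Run:
```python
from h import *
go(.55,-.045,.22,1.634)
st,im=snap('wrist','w2.png')
for l in ['knob_grip','bridge_mid']:
    for d in mark_of('wrist',l)[:2]:
        print(l,d, [np.round(px2w('wrist',d['location'],z,st),4) for z in ((.143,) if l[0]=='k' else (.104,))])
```

```text
turn -0.2 then shift x 4.2 y 0.0 z 1.1 mm | t 3.9 pos [ 0.5502 -0.0492  0.2211] yaw 1.630 tilt 0.0011 q6 1.42 w 0.996 F [0.6 0.3 0.5] g 0.0
knob_grip {'location': [316.9, 205.8], 'p': 0.83} [array([ 0.5499, -0.042 ,  0.143 ])]
knob_grip {'location': [237.0, 326.7], 'p': 0.56} [array([ 0.4903, -0.15  ,  0.143 ])]
bridge_mid {'location': [312.1, 193.9], 'p': 0.66} [array([ 0.5459, -0.0436,  0.104 ])]
bridge_mid {'location': [316.0, 209.2], 'p': 0.2} [array([ 0.55 , -0.057,  0.104])]
```

View pics/w2.png

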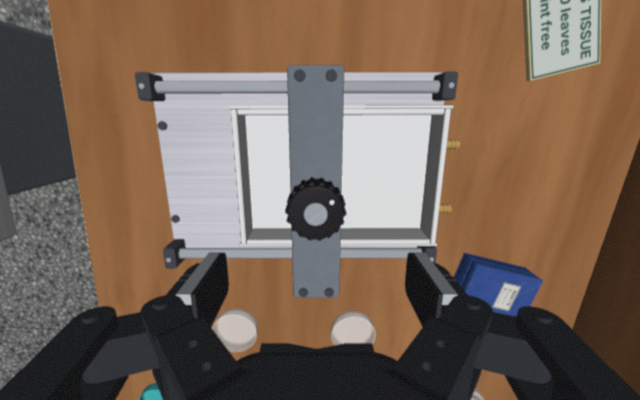

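The bridge stands over the tub with its knob at (316,210) between the open fingers. The rods run parallel to the image rows. Going down on the knob.

Call:
send_rows:
  targets:
    - {"x": 4,"y": 0,"z": 10,"turn": 0,"grip": 85}
    - {"x": 0,"y": 0,"z": 20,"turn": 0,"grip": 85}
    - {"x": 0,"y": 0,"z": 20,"turn": 0,"grip": 85}
    - {"x": 0,"y": 0,"z": 20,"turn": 0,"grip": 85}
    - {"x": 0,"y": 0,"z": 18,"turn": 0,"grip": 85}
    - {"x": 0,"y": 0,"z": 0,"turn": 0,"grip": 30}
    - {"x": 0,"y": 0,"z": 0,"turn": 0,"grip": 30}
    - {"x": 0,"y": 0,"z": 0,"turn": 0,"grip": 30}
    - {"x": 0,"y": 0,"z": 0,"turn": 0,"grip": 30}
    - {"x": 0,"y": 0,"z": 0,"turn": 0,"grip": 30}
    - {"x": 0,"y": 0,"z": 0,"turn": 0,"grip": 30}
    - {"x": 0,"y": 0,"z": 0,"turn": 0,"grip": 30}

```text
time: 5.03
position: [0.5486, -0.0407, 0.1362]
tool_rot: [0.001, 0.684, 0.729, 0.001]
wrist_force: [-1.4, 3.4, 6.4]
width: 0.455
gripper_force: 60.0
```

```bash
sed -i 's/; A=0.063/; A=0.060/' h.py; python3 -c "
from h import *
go(*ch(.14),.133,1.630)"
```

```text
turn 0.2 then shift x -4.9 y -114.8 z 3.2 mm | t 5.0 pos [ 0.5486 -0.0407  0.1362] yaw 1.634 tilt 0.0028 q6 1.43 w 0.455 F [-1.4  3.4  6.4] g 60.0
```

Call:
send_rows:
  targets:
    - {"x": 0,"y": -4,"z": 0,"turn": 0,"grip": 30}
    - {"x": 0,"y": -10,"z": 0,"turn": 0,"grip": 30}
    - {"x": 0,"y": -10,"z": 0,"turn": 0,"grip": 30}
    - {"x": 0,"y": -10,"z": 0,"turn": 0,"grip": 30}
    - {"x": 0,"y": -10,"z": 0,"turn": 0,"grip": 30}
    - {"x": 0,"y": -10,"z": 0,"turn": 0,"grip": 30}
    - {"x": 0,"y": -10,"z": 0,"turn": 0,"grip": 30}
    - {"x": 0,"y": -10,"z": 0,"turn": 0,"grip": 30}
    - {"x": 0,"y": -10,"z": 0,"turn": 0,"grip": 30}
    - {"x": 0,"y": -10,"z": 0,"turn": 0,"grip": 30}
    - {"x": 0,"y": -10,"z": 0,"turn": 0,"grip": 30}
    - {"x": 0,"y": 0,"z": 0,"turn": 0,"grip": 30}

```text
time: 6.03
position: [0.4438, -0.0472, 0.1361]
tool_rot: [0.001, 0.685, 0.729, 0.001]
wrist_force: [-4.3, 4.8, 8.8]
width: 0.452
gripper_force: 60.6
```

Call:
send_rows:
  targets:
    - {"x": 0,"y": -3,"z": 0,"turn": 0,"grip": 30}
    - {"x": 0,"y": -3,"z": 0,"turn": 0,"grip": 30}
    - {"x": 0,"y": -3,"z": 0,"turn": 0,"grip": 30}
    - {"x": 0,"y": 0,"z": 0,"turn": 0,"grip": 30}

```text
time: 6.37
position: [0.4363, -0.0477, 0.1361]
tool_rot: [0.001, 0.684, 0.729, 0.002]
wrist_force: [-0.1, 6.8, 7.9]
width: 0.456
gripper_force: 59.5
```

Call:
send_rows:
  targets:
    - {"x": 0,"y": -3,"z": 0,"turn": 0,"grip": 30}
    - {"x": 0,"y": -2,"z": 0,"turn": 0,"grip": 30}
    - {"x": 0,"y": 0,"z": 0,"turn": 0,"grip": 30}
    - {"x": 0,"y": 0,"z": 0,"turn": 0,"grip": 30}

```text
time: 6.7
position: [0.4328, -0.0479, 0.1362]
tool_rot: [0.002, 0.684, 0.729, 0.003]
wrist_force: [9.0, 5.0, 4.0]
width: 0.45
gripper_force: 60.4
```

Call:
send_rows:
  targets:
    - {"x": 0,"y": -2,"z": 0,"turn": 0,"grip": 30}
    - {"x": 0,"y": 0,"z": 0,"turn": 0,"grip": 30}
    - {"x": 0,"y": 0,"z": 0,"turn": 0,"grip": 30}

```text
time: 6.95
position: [0.4324, -0.0479, 0.1363]
tool_rot: [0.003, 0.684, 0.729, 0.004]
wrist_force: [19.0, 6.1, -0.5]
width: 0.45
gripper_force: 61.2
```

Call:
send_rows:
  targets:
    - {"x": 0,"y": 2,"z": 0,"turn": 0,"grip": 30}
    - {"x": 0,"y": 0,"z": 0,"turn": 0,"grip": 85}
    - {"x": 0,"y": 0,"z": 0,"turn": 0,"grip": 85}
    - {"x": 0,"y": 0,"z": 0,"turn": 0,"grip": 85}
    - {"x": 0,"y": 0,"z": 0,"turn": 0,"grip": 85}
    - {"x": 0,"y": 0,"z": -15,"turn": 0,"grip": 85}
    - {"x": 0,"y": 0,"z": -20,"turn": 0,"grip": 85}
    - {"x": 0,"y": 0,"z": -30,"turn": 0,"grip": 85}
    - {"x": 0,"y": 0,"z": -30,"turn": 0,"grip": 85}
    - {"x": 0,"y": 0,"z": 0,"turn": 0,"grip": 85}

```text
time: 7.78
position: [0.4313, -0.0488, 0.2346]
tool_rot: [0.003, 0.685, 0.729, 0.002]
wrist_force: [0.7, 0.6, -0.1]
width: 0.993
gripper_force: 0.0
```

Run:
```python
from h import *
go(*ch(.0),.233,1.630)
st,im=snap('wrist','w3.png'); snap('top','t3.png')
for l in ['knob_grip','bridge_mid','chamber_floor','chamber_rim']:
    for d in mark_of('wrist',l)[:2]: print(l,d,px2w('wrist',d['location'],dict(k=.143,b=.104).get(l[0],.014 if 'fl' in l else .05),st))
for l in ['chamber_floor','chamber_rim','chamber']:
    for d in mark_of('top',l)[:2]: print(l,d,px2w('top',d['location'],dict(chamber=0,chamber_rim=.05,chamber_floor=.014)[l]))
a=cv2.imread('pics/t3.png')[150:280,270:450]; b=cv2.resize(a,None,fx=3.3,fy=3.3,interpolation=cv2.INTER_CUBIC)
cv2.imwrite('pics/c3.png',np.vstack([im[:,:600],b[:,:594].copy()[:200,:] if 0 else cv2.resize(b,(600,429))])[:829][:,:])
cv2.imwrite('pics/c3.png',b)
```

```text
turn 0.2 then shift x -3.7 y 142.7 z 1.6 mm | t 7.8 pos [ 0.4313 -0.0488  0.2346] yaw 1.633 tilt 0.0066 q6 1.40 w 0.993 F [ 0.7  0.6 -0.1] g 0.0
knob_grip {'location': [317.2, 208.9], 'p': 0.61} [ 0.43223807 -0.04820596  0.143     ]
knob_grip {'location': [428.7, 176.7], 'p': 0.37} [ 0.51468445 -0.01769525  0.143     ]
bridge_mid {'location': [313.7, 199.7], 'p': 0.79} [ 0.42966236 -0.05204864  0.104     ]
chamber_floor {'location': [430.5, 178.1], 'p': 0.98} [ 0.56835852 -0.04256304  0.014     ]
chamber_floor {'location': [433.9, 321.4], 'p': 0.46} [ 0.6069835  -0.24200353  0.014     ]
chamber_rim {'location': [450.0, 184.8], 'p': 0.63} [ 0.57607303 -0.04191098  0.05      ]
chamber_rim {'location': [224.2, 218.6], 'p': 0.23} [0.49414758 0.28721016 0.05      ]
```

View pics/w3.png

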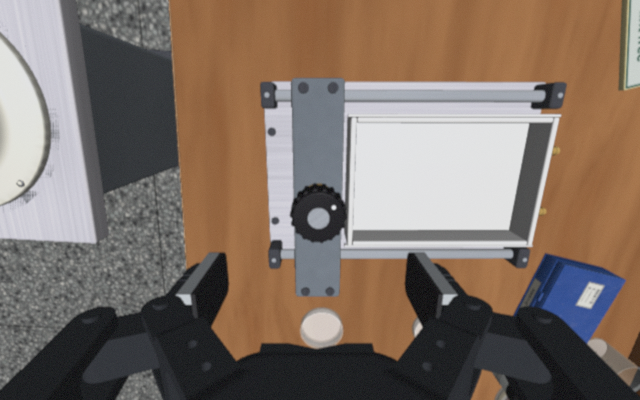

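The bridge is now at the near end of the rods at (318,200) and the tub is fully open. Next I refine the chamber's centre and set off for the first dish.

Run:
```python
from h import *
st=bot.state()
for uv in [(349,118),(559,117),(349,246),(533,246)]: print(px2w('wrist',uv,.05,st))
h=[px2w('wrist',uv,.05,st)[:2] for uv in [(349,118),(559,117),(349,246),(533,246)]]; print(np.mean(h,0))
g=px2w('wrist',(321,327),.016,st); print('dish',g)
go(.454,-.264,.15,.06)
```

```text
[0.45735918 0.02101703 0.05      ]
[0.66452574 0.0348845  0.05      ]
[ 0.47010763 -0.11641328  0.05      ]
[ 0.67530774 -0.1034958   0.05      ]
[ 0.56682507 -0.04100189]
dish [ 0.44825694 -0.25266073  0.016     ]
turn 90.2 then shift x 11.2 y 216.6 z 78.5 mm | t 8.2 pos [ 0.4298 -0.0485  0.2285] yaw 1.633 tilt 0.0013 q6 1.40 w 0.994 F [ 0.3 -0.2  0.4] g 0.0
```

Call:
send_rows:
  targets:
    - {"x": -20,"y": 1,"z": 0,"turn": 0,"grip": 85}
    - {"x": -28,"y": 1,"z": 0,"turn": 0,"grip": 85}
    - {"x": -28,"y": 1,"z": 0,"turn": 0,"grip": 85}
    - {"x": -28,"y": 1,"z": 0,"turn": 0,"grip": 85}
    - {"x": -28,"y": 1,"z": 0,"turn": 0,"grip": 85}
    - {"x": -28,"y": 2,"z": 0,"turn": 0,"grip": 85}
    - {"x": -28,"y": 2,"z": 0,"turn": 0,"grip": 85}
    - {"x": -27,"y": 2,"z": 0,"turn": 0,"grip": 85}

```text
time: 8.9
position: [0.4544, -0.2639, 0.2288]
tool_rot: [-0.0, 0.685, 0.729, -0.0]
wrist_force: [0.5, 0.4, 0.2]
width: 0.996
gripper_force: 0.0
```

Call:
send_rows:
  targets:
    - {"x": 0,"y": 0,"z": 6,"turn": 7,"grip": 85}
    - {"x": 0,"y": 0,"z": 6,"turn": 7,"grip": 85}
    - {"x": 0,"y": 0,"z": 6,"turn": 7,"grip": 85}
    - {"x": 0,"y": 0,"z": 6,"turn": 7,"grip": 85}
    - {"x": 0,"y": 0,"z": 6,"turn": 7,"grip": 85}
    - {"x": 0,"y": 0,"z": 6,"turn": 7,"grip": 85}
    - {"x": 0,"y": 0,"z": 6,"turn": 7,"grip": 85}
    - {"x": 0,"y": 0,"z": 6,"turn": 7,"grip": 85}
    - {"x": 0,"y": 0,"z": 6,"turn": 7,"grip": 85}
    - {"x": 0,"y": 0,"z": 6,"turn": 7,"grip": 85}
    - {"x": 0,"y": 0,"z": 6,"turn": 7,"grip": 85}
    - {"x": 0,"y": 0,"z": 6,"turn": 7,"grip": 85}

```text
time: 9.9
position: [0.4544, -0.2623, 0.1565]
tool_rot: [-0.0, 0.997, 0.081, -0.0]
wrist_force: [0.2, 0.9, -0.8]
width: 0.993
gripper_force: 0.0
```

Call:
send_rows:
  targets:
    - {"x": 0,"y": 0,"z": 0,"turn": 6,"grip": 85}
    - {"x": 0,"y": 0,"z": 0,"turn": 0,"grip": 85}
    - {"x": 0,"y": 0,"z": 0,"turn": 0,"grip": 85}

```text
time: 10.15
position: [0.4545, -0.2623, 0.1571]
tool_rot: [-0.0, 0.999, 0.033, -0.0]
wrist_force: [-0.2, 1.0, 0.1]
width: 0.996
gripper_force: 0.0
```

```bash
sed -i 's/^C=.*; A=0.060/C=np.array([0.571,-0.041]); A=0.062/' h.py
cat >> h.py <<'E'
def dishes(n='wrist',p=.3,im=None):
    st=bot.state(); im=cams.grab_frame(n); out=[]
    for d in find_in(n,'dish_1'):
        if d['p']<p: continue
        l,t,r,b=d['extent']; u,v=(l+r)/2,(t+b)/2
        bgr=im[int(max(v-4,0)):int(v+4),int(max(u-4,0)):int(u+4)].reshape(-1,3).mean(0)
        w=px2w(n,(u,v),.010,st); out.append(w)
        print('%.2f'%d['p'],np.round(d['extent']),'size',np.round(np.linalg.norm(px2w(n,(l,v),.01,st)-px2w(n,(r,v),.01,st)),3),np.round(w[:2],4),'bgr',np.round(bgr))
    return im
E
python3 - <<'E'
from h import *
im=dishes(); cv2.imwrite('pics/w4.png',im)
go(.454,-.2625,.008,.06)
E
```

```text
0.91 [291.   0. 364.  46.] size 0.061 [ 0.5972 -0.2618] bgr [206. 214. 220.]
0.78 [288. 162. 352. 225.] size 0.062 [ 0.4525 -0.2658] bgr [205. 212. 219.]
0.76 [423.   1. 507.  65.] size 0.07 [ 0.5972 -0.3758] bgr [190. 190.  73.]
0.70 [408. 160. 480. 224.] size 0.069 [ 0.4617 -0.3831] bgr [206. 213. 220.]
0.61 [409. 300. 419. 322.] size 0.011 [ 0.3287 -0.3752] bgr [130. 130.  57.]
turn 0.3 then shift x -0.6 y 0.1 z 149.4 mm | t 10.2 pos [ 0.4546 -0.2624  0.1574] yaw 0.066 tilt 0.0001 q6 2.55 w 0.992 F [-0.3 -0.7 -0. ] g 0.0
```

Call:
send_rows:
  targets:
    - {"x": -2,"y": 3.4,"z": 25,"turn": 0,"grip": 85}
    - {"x": 0,"y": 0,"z": 30,"turn": 0,"grip": 85}
    - {"x": 0,"y": 0,"z": 30,"turn": 0,"grip": 85}
    - {"x": 0,"y": 0,"z": 30,"turn": 0,"grip": 85}
    - {"x": 0,"y": 0,"z": 20,"turn": 0,"grip": 85}
    - {"x": 0,"y": 0,"z": 14,"turn": 0,"grip": 85}
    - {"x": 0,"y": 0,"z": 0,"turn": 0,"grip": 70}
    - {"x": 0,"y": 0,"z": 0,"turn": 0,"grip": 40}
    - {"x": 0,"y": 0,"z": 0,"turn": 0,"grip": 40}
    - {"x": 0,"y": 0,"z": 0,"turn": 0,"grip": 40}
    - {"x": 0,"y": 0,"z": 0,"turn": 0,"grip": 40}
    - {"x": 0,"y": 0,"z": 0,"turn": 0,"grip": 40}

```text
time: 11.25
position: [0.4537, -0.2664, 0.01]
tool_rot: [0.001, 1.0, 0.032, 0.001]
wrist_force: [-0.6, 0.4, 7.3]
width: 0.616
gripper_force: 63.3
```

```bash
python3 -c "
from h import *
go(*ch(-.064),.10,.062)"
```

```text
turn 0.1 then shift x 195.0 y -217.7 z -90.0 mm | t 11.2 pos [ 0.4537 -0.2664  0.01  ] yaw 0.063 tilt 0.0028 q6 2.55 w 0.616 F [-0.6  0.4  7.3] g 63.3
```

Call:
send_rows:
  targets:
    - {"x": 0,"y": 0,"z": -5,"turn": 0,"grip": 40}
    - {"x": 0,"y": 0,"z": -15,"turn": 0,"grip": 40}
    - {"x": 0,"y": 0,"z": -25,"turn": 0,"grip": 40}
    - {"x": 0,"y": 0,"z": -25,"turn": 0,"grip": 40}
    - {"x": 0,"y": 0,"z": -20,"turn": 0,"grip": 40}
    - {"x": 0,"y": 0,"z": 0,"turn": 0,"grip": 40}

```text
time: 11.75
position: [0.4545, -0.2669, 0.1033]
tool_rot: [0.002, 1.0, 0.031, 0.003]
wrist_force: [-0.8, 0.1, 0.3]
width: 0.613
gripper_force: 62.7
```

Call:
send_rows:
  targets:
    - {"x": 12,"y": -15,"z": 0,"turn": 0,"grip": 40}
    - {"x": 18,"y": -20,"z": 0,"turn": 0,"grip": 40}
    - {"x": 18,"y": -20,"z": 0,"turn": 0,"grip": 40}
    - {"x": 18,"y": -20,"z": 0,"turn": 0,"grip": 40}
    - {"x": 18,"y": -20,"z": 0,"turn": 0,"grip": 40}
    - {"x": 18,"y": -20,"z": 0,"turn": 0,"grip": 40}
    - {"x": 18,"y": -20,"z": 0,"turn": 0,"grip": 40}
    - {"x": 18,"y": -20,"z": 0,"turn": 0,"grip": 40}
    - {"x": 18,"y": -20,"z": 0,"turn": 0,"grip": 40}
    - {"x": 18,"y": -20,"z": 0,"turn": 0,"grip": 40}
    - {"x": 18,"y": -20,"z": 0,"turn": 0,"grip": 40}
    - {"x": 3,"y": -3,"z": 0,"turn": 0,"grip": 40}

```text
time: 12.75
position: [0.6354, -0.033, 0.0975]
tool_rot: [-0.0, 0.999, 0.033, 0.0]
wrist_force: [-0.3, -0.3, -0.1]
width: 0.613
gripper_force: 62.7
```

Run:
```python
from h import *
go(*ch(-.064),.024,.062)
st,im=snap('wrist','w5.png')
st,im2=snap('side')
a=cv2.resize(im2[180:300,250:450],None,fx=3,fy=3)
cv2.imwrite('pics/c5.png',np.vstack([cv2.resize(im[:,20:620],(600,360))[:,:], a[:240]]))
```

```text
turn 0.2 then shift x -0.8 y 4.0 z 73.5 mm | t 12.8 pos [ 0.6354 -0.033   0.0975] yaw 0.065 tilt 0.0008 q6 3.02 w 0.613 F [-0.3 -0.3 -0.1] g 62.7
```

View pics/c5.png

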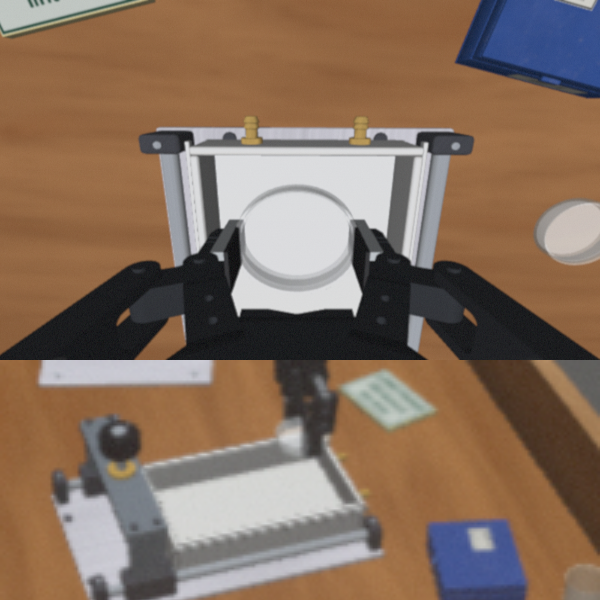

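The dish is held flat between the pads over the far end of the tub.

Call:
send_rows:
  targets:
    - {"x": -1,"y": 4,"z": 0,"turn": 0,"grip": 40}
    - {"x": 0,"y": 0,"z": 20,"turn": 0,"grip": 40}
    - {"x": 0,"y": 0,"z": 20,"turn": 0,"grip": 40}
    - {"x": 0,"y": 0,"z": 16,"turn": 0,"grip": 40}
    - {"x": 0,"y": 0,"z": 10,"turn": 0,"grip": 40}
    - {"x": 0,"y": 0,"z": 5,"turn": 0,"grip": 40}
    - {"x": 0,"y": 0,"z": 0,"turn": 0,"grip": 40}
    - {"x": 0,"y": 0,"z": 0,"turn": 0,"grip": 40}

```text
time: 13.52
position: [0.6331, -0.0407, 0.028]
tool_rot: [0.0, 1.0, 0.031, 0.0]
wrist_force: [0.8, -0.6, 0.4]
width: 0.615
gripper_force: 62.7
```

```bash
python3 -c "
from h import *
go(*ch(-.064),.024,.062)"
```

```text
turn 0.0 then shift x 2.0 y -3.5 z 4.0 mm | t 13.5 pos [ 0.6331 -0.0407  0.028 ] yaw 0.062 tilt 0.0006 q6 3.02 w 0.615 F [ 0.8 -0.6  0.4] g 62.7
```

Call:
send_rows:
  targets:
    - {"x": 2,"y": -3,"z": 0,"turn": 0,"grip": 40}
    - {"x": 0,"y": 0,"z": 2,"turn": 0,"grip": 40}
    - {"x": 0,"y": 0,"z": 2,"turn": 0,"grip": 40}
    - {"x": 0,"y": 0,"z": 0,"turn": 0,"grip": 40}
    - {"x": 0,"y": 0,"z": 0,"turn": 0,"grip": 40}

```text
time: 13.93
position: [0.6355, -0.0368, 0.024]
tool_rot: [-0.0, 1.0, 0.031, 0.001]
wrist_force: [1.1, 0.1, 3.5]
width: 0.616
gripper_force: 63.2
```

Call:
send_rows:
  targets:
    - {"x": 0,"y": 0,"z": 0,"turn": 0,"grip": 60}
    - {"x": 0,"y": 0,"z": 0,"turn": 0,"grip": 70}
    - {"x": 0,"y": 0,"z": 0,"turn": 0,"grip": 74}
    - {"x": 0,"y": 0,"z": 0,"turn": 0,"grip": 74}
    - {"x": 0,"y": 0,"z": -10,"turn": 0,"grip": 74}
    - {"x": 0,"y": 0,"z": -20,"turn": 0,"grip": 74}
    - {"x": 0,"y": 0,"z": -30,"turn": 0,"grip": 74}
    - {"x": 0,"y": 0,"z": -30,"turn": 0,"grip": 85}
    - {"x": 0,"y": 0,"z": -30,"turn": 0,"grip": 85}
    - {"x": 0,"y": 0,"z": 0,"turn": 0,"grip": 85}
    - {"x": 0,"y": 0,"z": 0,"turn": 0,"grip": 85}

```text
time: 14.85
position: [0.6359, -0.0372, 0.1462]
tool_rot: [0.0, 1.0, 0.031, 0.002]
wrist_force: [0.3, -0.6, 0.1]
width: 0.997
gripper_force: 0.0
```

Run:
```python
from h import *
st=bot.state()
im=dishes(); cv2.imwrite('pics/w6.png',im)
print(px2w('wrist',(0,0),.024,st)[:1]); print('target',ch(-.064))
dishes('top')
go(.612,-.26,.15)
```

```text
0.97 [595. 341. 640. 389.] size 0.049 [ 0.4643 -0.3778] bgr [180. 187. 196.]
0.93 [284. 168. 352. 235.] size 0.063 [ 0.6298 -0.0385] bgr [217. 215. 214.]
0.82 [620. 226. 640. 274.] size 0.019 [ 0.5998 -0.3441] bgr [91. 91. 36.]
0.58 [514. 203. 585. 267.] size 0.068 [ 0.6104 -0.2618] bgr [180. 186. 196.]
[0.77293189]
target [ 0.63487703 -0.03703454]
0.73 [369. 192. 383. 205.] size 0.053 [ 0.6104 -0.2573] bgr [162. 168. 179.]
0.68 [399. 195. 417. 210.] size 0.066 [ 0.6047 -0.3752] bgr [152. 152.  45.]
0.59 [397. 232. 419. 249.] size 0.078 [ 0.4626 -0.3756] bgr [162. 168. 178.]
0.55 [402. 269. 422. 284.] size 0.07 [ 0.3352 -0.3919] bgr [153. 153.  52.]
turn 0.0 then shift x -36.1 y 221.2 z -8.1 mm | t 15.1 pos [ 0.6342 -0.037   0.1419] yaw 0.063 tilt 0.0022 q6 3.02 w 0.994 F [0.5 1.  0. ] g 0.0
```

Call:
send_rows:
  targets:
    - {"x": -2,"y": 15,"z": 0,"turn": 0,"grip": 85}
    - {"x": -4,"y": 25,"z": 0,"turn": 0,"grip": 85}
    - {"x": -4,"y": 25,"z": 0,"turn": 0,"grip": 85}
    - {"x": -4,"y": 25,"z": 0,"turn": 0,"grip": 85}
    - {"x": -4,"y": 25,"z": 0,"turn": 0,"grip": 85}
    - {"x": -4,"y": 25,"z": 0,"turn": 0,"grip": 85}
    - {"x": -4,"y": 25,"z": 0,"turn": 0,"grip": 85}
    - {"x": -4,"y": 25,"z": 0,"turn": 0,"grip": 85}
    - {"x": -4,"y": 25,"z": 0,"turn": 0,"grip": 85}
    - {"x": -3,"y": 7,"z": 0,"turn": 0,"grip": 85}
    - {"x": 0,"y": 0,"z": 0,"turn": 0,"grip": 85}
    - {"x": 0,"y": 0,"z": 0,"turn": 0,"grip": 85}

```text
time: 16.05
position: [0.6113, -0.2611, 0.1426]
tool_rot: [-0.0, 1.0, 0.031, -0.001]
wrist_force: [-0.1, 0.2, 1.3]
width: 0.996
gripper_force: 0.0
```

Run:
```python
from h import *
dishes(); go(.611,-.261,.009,.062)
```

```text
0.98 [403. 177. 474. 245.] size 0.066 [ 0.6034 -0.3739] bgr [188. 188.  73.]
0.80 [391. 313. 423. 357.] size 0.033 [ 0.4655 -0.3651] bgr [206. 213. 220.]
0.76 [  5. 119.  93. 190.] size 0.077 [ 0.6336 -0.0249] bgr [234. 233. 232.]
0.66 [281. 159. 348. 230.] size 0.061 [ 0.6116 -0.2588] bgr [205. 212. 219.]
turn 0.1 then shift x -0.9 y 0.9 z 134.0 mm | t 16.1 pos [ 0.6118 -0.26    0.143 ] yaw 0.063 tilt 0.0006 q6 2.68 w 0.995 F [-0.1  0.4 -0.2] g 0.0
```

Call:
send_rows:
  targets:
    - {"x": 0,"y": 0,"z": 20,"turn": 0,"grip": 85}
    - {"x": 0,"y": 0,"z": 30,"turn": 0,"grip": 85}
    - {"x": 0,"y": 0,"z": 30,"turn": 0,"grip": 85}
    - {"x": 0,"y": 0,"z": 25,"turn": 0,"grip": 85}
    - {"x": 0,"y": 0,"z": 18,"turn": 0,"grip": 85}
    - {"x": 0,"y": 0,"z": 10,"turn": 0,"grip": 85}
    - {"x": 0,"y": 0,"z": 0,"turn": 0,"grip": 70}
    - {"x": 0,"y": 0,"z": 0,"turn": 0,"grip": 40}
    - {"x": 0,"y": 0,"z": 0,"turn": 0,"grip": 40}
    - {"x": 0,"y": 0,"z": 0,"turn": 0,"grip": 40}
    - {"x": 0,"y": 0,"z": 0,"turn": 0,"grip": 40}
    - {"x": 0,"y": 0,"z": 0,"turn": 0,"grip": 40}

```text
time: 17.15
position: [0.613, -0.2612, 0.0125]
tool_rot: [0.001, 1.0, 0.031, 0.002]
wrist_force: [0.2, 0.9, 6.6]
width: 0.617
gripper_force: 63.2
```

Call:
send_rows:
  targets:
    - {"x": 0,"y": 0,"z": -5,"turn": 0,"grip": 40}
    - {"x": 0,"y": 0,"z": -15,"turn": 0,"grip": 40}
    - {"x": 0,"y": 0,"z": -25,"turn": 0,"grip": 40}
    - {"x": 0,"y": 0,"z": -25,"turn": 0,"grip": 40}
    - {"x": 0,"y": 0,"z": -20,"turn": 0,"grip": 40}
    - {"x": 0,"y": 0,"z": 0,"turn": 0,"grip": 40}
    - {"x": 0,"y": 0,"z": 0,"turn": 0,"grip": 40}

```text
time: 17.73
position: [0.6126, -0.2613, 0.1023]
tool_rot: [0.001, 1.0, 0.031, 0.001]
wrist_force: [0.4, 0.6, -0.9]
width: 0.616
gripper_force: 62.8
```

```bash
python3 -c "
from h import *
go(*ch(0),.10,.062)"
```

```text
turn 0.0 then shift x -27.9 y -222.5 z 2.3 mm | t 17.7 pos [ 0.6126 -0.2613  0.1023] yaw 0.063 tilt 0.0032 q6 2.68 w 0.616 F [ 0.4  0.6 -0.9] g 62.8
```

Call:
send_rows:
  targets:
    - {"x": -2,"y": -12,"z": 0,"turn": 0,"grip": 40}
    - {"x": -3,"y": -25,"z": 0,"turn": 0,"grip": 40}
    - {"x": -3,"y": -25,"z": 0,"turn": 0,"grip": 40}
    - {"x": -3,"y": -25,"z": 0,"turn": 0,"grip": 40}
    - {"x": -3,"y": -25,"z": 0,"turn": 0,"grip": 40}
    - {"x": -3,"y": -25,"z": 0,"turn": 0,"grip": 40}
    - {"x": -3,"y": -25,"z": 0,"turn": 0,"grip": 40}
    - {"x": -3,"y": -25,"z": 0,"turn": 0,"grip": 40}
    - {"x": -3,"y": -25,"z": 0,"turn": 0,"grip": 40}
    - {"x": -2,"y": -11,"z": 0,"turn": 0,"grip": 40}
    - {"x": 0,"y": 0,"z": 0,"turn": 0,"grip": 40}
    - {"x": 0,"y": 0,"z": 0,"turn": 0,"grip": 40}

```text
time: 18.73
position: [0.5694, -0.0396, 0.0997]
tool_rot: [0.0, 0.999, 0.032, -0.0]
wrist_force: [0.0, -0.7, -0.3]
width: 0.62
gripper_force: 62.8
```

```bash
python3 -c "
from h import *
go(*ch(0),.026,.062)"
```

```text
turn 0.1 then shift x 1.5 y 1.5 z 73.7 mm | t 18.7 pos [ 0.5694 -0.0396  0.0997] yaw 0.064 tilt 0.0009 q6 3.01 w 0.620 F [ 0.  -0.7 -0.3] g 62.8
```

Call:
send_rows:
  targets:
    - {"x": 1.5,"y": 1,"z": 10,"turn": 0,"grip": 40}
    - {"x": 0,"y": 0,"z": 20,"turn": 0,"grip": 40}
    - {"x": 0,"y": 0,"z": 20,"turn": 0,"grip": 40}
    - {"x": 0,"y": 0,"z": 12,"turn": 0,"grip": 40}
    - {"x": 0,"y": 0,"z": 5,"turn": 0,"grip": 40}
    - {"x": 0,"y": 0,"z": 2,"turn": 0,"grip": 40}
    - {"x": 0,"y": 0,"z": 2,"turn": 0,"grip": 40}
    - {"x": 0,"y": 0,"z": 0,"turn": 0,"grip": 40}
    - {"x": 0,"y": 0,"z": 0,"turn": 0,"grip": 40}

```text
time: 19.48
position: [0.572, -0.0412, 0.0302]
tool_rot: [0.0, 1.0, 0.031, 0.001]
wrist_force: [0.3, 0.2, -0.6]
width: 0.612
gripper_force: 62.8
```

```bash
python3 -c "
from h import *
go(*ch(0),.026,.062)"
```

```text
turn 0.0 then shift x -1.0 y -0.2 z 4.2 mm | t 19.5 pos [ 0.572  -0.0412  0.0302] yaw 0.063 tilt 0.0013 q6 3.01 w 0.612 F [ 0.3  0.2 -0.6] g 62.8
```

Call:
send_rows:
  targets:
    - {"x": 0,"y": 0,"z": 2,"turn": 0,"grip": 40}
    - {"x": 0,"y": 0,"z": 2,"turn": 0,"grip": 40}
    - {"x": 0,"y": 0,"z": 1,"turn": 0,"grip": 40}
    - {"x": 0,"y": 0,"z": 0,"turn": 0,"grip": 40}
    - {"x": 0,"y": 0,"z": 0,"turn": 0,"grip": 40}

```text
time: 19.9
position: [0.572, -0.041, 0.0264]
tool_rot: [0.0, 1.0, 0.031, 0.001]
wrist_force: [-5.4, 0.9, 15.0]
width: 0.617
gripper_force: 64.2
```

Call:
send_rows:
  targets:
    - {"x": 0,"y": 0,"z": 0,"turn": 0,"grip": 60}
    - {"x": 0,"y": 0,"z": 0,"turn": 0,"grip": 70}
    - {"x": 0,"y": 0,"z": 0,"turn": 0,"grip": 74}
    - {"x": 0,"y": 0,"z": 0,"turn": 0,"grip": 74}
    - {"x": 0,"y": 0,"z": -10,"turn": 0,"grip": 74}
    - {"x": 0,"y": 0,"z": -20,"turn": 0,"grip": 74}
    - {"x": 0,"y": 0,"z": -30,"turn": 0,"grip": 74}
    - {"x": 0,"y": 0,"z": -30,"turn": 0,"grip": 85}
    - {"x": 0,"y": 0,"z": -40,"turn": 0,"grip": 85}
    - {"x": 0,"y": 0,"z": 0,"turn": 0,"grip": 85}
    - {"x": 0,"y": 0,"z": 0,"turn": 0,"grip": 85}

```text
time: 20.82
position: [0.5728, -0.0411, 0.1576]
tool_rot: [0.0, 1.0, 0.031, 0.003]
wrist_force: [0.3, 0.7, -0.5]
width: 0.995
gripper_force: 0.0
```

Run:
```python
from h import *
im=dishes(); cv2.imwrite('pics/w7.png',im)
dishes('top')
go(.463,-.379,.15)
```

```text
0.97 [286. 166. 350. 233.] size 0.062 [ 0.5653 -0.043 ] bgr [208. 205. 203.]
0.72 [282.  88. 353. 159.] size 0.063 [ 0.6361 -0.0381] bgr [208. 205. 203.]
0.69 [630. 166. 640. 207.] size 0.01 [ 0.5971 -0.3429] bgr [81. 81. 32.]
0.64 [594. 285. 640. 337.] size 0.05 [ 0.4609 -0.3718] bgr [170. 177. 186.]
0.81 [404. 269. 422. 283.] size 0.067 [ 0.3371 -0.3954] bgr [154. 154.  52.]
0.72 [400. 197. 417. 213.] size 0.064 [ 0.5944 -0.377 ] bgr [154. 154.  45.]
0.66 [399. 232. 418. 250.] size 0.068 [ 0.4602 -0.3791] bgr [163. 170. 180.]
turn 0.0 then shift x -128.8 y 330.6 z 3.0 mm | t 21.0 pos [ 0.5708 -0.041   0.153 ] yaw 0.063 tilt 0.0022 q6 3.01 w 0.996 F [-0.9 -0.4 -0.2] g 0.0
```

Call:
send_rows:
  targets:
    - {"x": -4,"y": 15,"z": 0,"turn": 0,"grip": 85}
    - {"x": -8,"y": 28,"z": 0,"turn": 0,"grip": 85}
    - {"x": -12,"y": 32,"z": 0,"turn": 0,"grip": 85}
    - {"x": -13,"y": 32,"z": 0,"turn": 0,"grip": 85}
    - {"x": -13,"y": 32,"z": 0,"turn": 0,"grip": 85}
    - {"x": -13,"y": 32,"z": 0,"turn": 0,"grip": 85}
    - {"x": -13,"y": 32,"z": 0,"turn": 0,"grip": 85}
    - {"x": -13,"y": 32,"z": 0,"turn": 0,"grip": 85}
    - {"x": -13,"y": 32,"z": 0,"turn": 0,"grip": 85}
    - {"x": -13,"y": 32,"z": 0,"turn": 0,"grip": 85}
    - {"x": -13,"y": 32,"z": 0,"turn": 0,"grip": 85}
    - {"x": -2,"y": 1,"z": 0,"turn": 0,"grip": 85}

```text
time: 22.02
position: [0.4601, -0.3846, 0.1524]
tool_rot: [-0.0, 1.0, 0.029, -0.001]
wrist_force: [0.4, 0.6, -0.2]
width: 0.997
gripper_force: 0.0
```

Call:
send_rows:
  targets:
    - {"x": 0,"y": 0,"z": 0,"turn": 0,"grip": 85}
    - {"x": 0,"y": 0,"z": 0,"turn": 0,"grip": 85}
    - {"x": 0,"y": 0,"z": 0,"turn": 0,"grip": 85}

```text
time: 22.27
position: [0.4627, -0.3795, 0.1537]
tool_rot: [-0.0, 0.999, 0.032, -0.0]
wrist_force: [-0.5, 0.0, 0.1]
width: 0.996
gripper_force: 0.0
```

Run:
```python
from h import *
dishes(); go(.4625,-.380,.010,.062)
```

```text
0.77 [287. 162. 353. 223.] size 0.062 [ 0.4624 -0.3823] bgr [219. 224. 230.]
0.71 [  2. 177.  83. 254.] size 0.079 [ 0.4228 -0.1167] bgr [60. 57. 55.]
0.66 [282.   0. 360.  66.] size 0.064 [ 0.5968 -0.3744] bgr [217. 217.  90.]
0.66 [298. 278. 356. 332.] size 0.062 [ 0.3407 -0.3977] bgr [203. 203.  79.]
turn 0.1 then shift x -0.5 y 0.6 z 144.1 mm | t 22.4 pos [ 0.463  -0.3794  0.1541] yaw 0.064 tilt 0.0004 q6 2.39 w 0.998 F [0.2 1.  1. ] g 0.0
```

Call:
send_rows:
  targets:
    - {"x": 0,"y": 2,"z": 24,"turn": 0,"grip": 85}
    - {"x": 0,"y": 0,"z": 30,"turn": 0,"grip": 85}
    - {"x": 0,"y": 0,"z": 30,"turn": 0,"grip": 85}
    - {"x": 0,"y": 0,"z": 30,"turn": 0,"grip": 85}
    - {"x": 0,"y": 0,"z": 20,"turn": 0,"grip": 85}
    - {"x": 0,"y": 0,"z": 10,"turn": 0,"grip": 85}
    - {"x": 0,"y": 0,"z": 0,"turn": 0,"grip": 70}
    - {"x": 0,"y": 0,"z": 0,"turn": 0,"grip": 40}
    - {"x": 0,"y": 0,"z": 0,"turn": 0,"grip": 40}
    - {"x": 0,"y": 0,"z": 0,"turn": 0,"grip": 40}
    - {"x": 0,"y": 0,"z": 0,"turn": 0,"grip": 40}
    - {"x": 0,"y": 0,"z": 0,"turn": 0,"grip": 40}

```text
time: 23.37
position: [0.4638, -0.3832, 0.0127]
tool_rot: [0.001, 1.0, 0.031, 0.001]
wrist_force: [-0.9, 1.4, 6.5]
width: 0.615
gripper_force: 63.3
```

Call:
send_rows:
  targets:
    - {"x": 0,"y": 0,"z": -5,"turn": 0,"grip": 40}
    - {"x": 0,"y": 0,"z": -15,"turn": 0,"grip": 40}
    - {"x": 0,"y": 0,"z": -25,"turn": 0,"grip": 40}
    - {"x": 0,"y": 0,"z": -25,"turn": 0,"grip": 40}
    - {"x": 0,"y": 0,"z": -20,"turn": 0,"grip": 40}
    - {"x": 0,"y": 0,"z": 0,"turn": 0,"grip": 40}
    - {"x": 0,"y": 0,"z": 0,"turn": 0,"grip": 40}

```text
time: 23.95
position: [0.4633, -0.3831, 0.1023]
tool_rot: [0.001, 1.0, 0.031, 0.001]
wrist_force: [0.2, 0.3, -1.0]
width: 0.612
gripper_force: 62.8
```

```bash
python3 -c "
from h import *
go(*ch(.063),.10,.062)"
```

```text
turn 0.0 then shift x 65.7 y -334.8 z 2.3 mm | t 23.9 pos [ 0.4633 -0.3831  0.1023] yaw 0.063 tilt 0.0033 q6 2.39 w 0.612 F [ 0.2  0.3 -1. ] g 62.8
```

Call:
send_rows:
  targets:
    - {"x": 12,"y": -10,"z": 0,"turn": 0,"grip": 40}
    - {"x": 18,"y": -20,"z": 0,"turn": 0,"grip": 40}
    - {"x": 18,"y": -25,"z": 0,"turn": 0,"grip": 40}
    - {"x": 16,"y": -28,"z": 0,"turn": 0,"grip": 40}
    - {"x": 2,"y": -30,"z": 0,"turn": 0,"grip": 40}
    - {"x": 0,"y": -30,"z": 0,"turn": 0,"grip": 40}
    - {"x": 0,"y": -30,"z": 0,"turn": 0,"grip": 40}
    - {"x": 0,"y": -30,"z": 0,"turn": 0,"grip": 40}
    - {"x": 0,"y": -30,"z": 0,"turn": 0,"grip": 40}
    - {"x": 0,"y": -30,"z": 0,"turn": 0,"grip": 40}
    - {"x": 0,"y": -30,"z": 0,"turn": 0,"grip": 40}
    - {"x": 0,"y": -28,"z": 0,"turn": 0,"grip": 40}

```text
time: 24.95
position: [0.5074, -0.0564, 0.0992]
tool_rot: [-0.0, 1.0, 0.031, -0.001]
wrist_force: [0.1, 0.1, -0.5]
width: 0.615
gripper_force: 62.7
```

Call:
send_rows:
  targets:
    - {"x": 0,"y": -13,"z": 0,"turn": 0,"grip": 40}
    - {"x": 0,"y": 0,"z": 0,"turn": 0,"grip": 40}
    - {"x": 0,"y": 0,"z": 0,"turn": 0,"grip": 40}
    - {"x": 0,"y": 0,"z": 0,"turn": 0,"grip": 40}

```text
time: 25.28
position: [0.5074, -0.0455, 0.0997]
tool_rot: [0.0, 1.0, 0.031, -0.0]
wrist_force: [-0.2, -0.3, -0.4]
width: 0.614
gripper_force: 62.8
```

```bash
python3 -c "
from h import *
go(*ch(.064),.026,.062); print(w2px('top',[*ch(0),.028]))
dishes('top',.2)"
```

```text
turn 0.0 then shift x -0.2 y -0.6 z 73.7 mm | t 25.3 pos [ 0.5074 -0.0455  0.0997] yaw 0.063 tilt 0.0008 q6 2.99 w 0.614 F [-0.2 -0.3 -0.4] g 62.8
[317.39143984 204.50913773]
0.75 [400. 192. 416. 214.] size 0.061 [ 0.6009 -0.3756] bgr [156. 155.  46.]
0.47 [405. 270. 420. 283.] size 0.052 [ 0.3358 -0.3929] bgr [157. 156.  53.]
```

Call:
send_rows:
  targets:
    - {"x": 0,"y": 0,"z": 10,"turn": 0,"grip": 40}
    - {"x": 0,"y": 0,"z": 20,"turn": 0,"grip": 40}
    - {"x": 0,"y": 0,"z": 20,"turn": 0,"grip": 40}
    - {"x": 0,"y": 0,"z": 12,"turn": 0,"grip": 40}
    - {"x": 0,"y": 0,"z": 5,"turn": 0,"grip": 40}
    - {"x": 0,"y": 0,"z": 2,"turn": 0,"grip": 40}
    - {"x": 0,"y": 0,"z": 2,"turn": 0,"grip": 40}
    - {"x": 0,"y": 0,"z": 2,"turn": 0,"grip": 40}
    - {"x": 0,"y": 0,"z": 1.5,"turn": 0,"grip": 40}
    - {"x": 0,"y": 0,"z": 0,"turn": 0,"grip": 40}
    - {"x": 0,"y": 0,"z": 0,"turn": 0,"grip": 40}

```text
time: 26.3
position: [0.5082, -0.0451, 0.0267]
tool_rot: [0.0, 1.0, 0.031, 0.001]
wrist_force: [-0.6, -0.2, 4.5]
width: 0.609
gripper_force: 63.2
```

```bash
python3 -c "
from h import *
go(*ch(.064),.026,.062)"
```

```text
turn 0.0 then shift x -1.0 y -0.2 z 0.7 mm | t 26.3 pos [ 0.5082 -0.0451  0.0267] yaw 0.063 tilt 0.0016 q6 2.99 w 0.609 F [-0.6 -0.2  4.5] g 63.2
```

Call:
send_rows:
  targets:
    - {"x": 0,"y": 0,"z": 0,"turn": 0,"grip": 60}
    - {"x": 0,"y": 0,"z": 0,"turn": 0,"grip": 70}
    - {"x": 0,"y": 0,"z": 0,"turn": 0,"grip": 74}
    - {"x": 0,"y": 0,"z": 0,"turn": 0,"grip": 74}
    - {"x": 0,"y": 0,"z": -10,"turn": 0,"grip": 74}
    - {"x": 0,"y": 0,"z": -20,"turn": 0,"grip": 74}
    - {"x": 0,"y": 0,"z": -40,"turn": 0,"grip": 74}
    - {"x": 0,"y": 0,"z": -40,"turn": 0,"grip": 85}
    - {"x": 0,"y": 0,"z": -40,"turn": 0,"grip": 85}
    - {"x": 0,"y": 0,"z": -40,"turn": 0,"grip": 85}
    - {"x": 0,"y": 0,"z": 0,"turn": 0,"grip": 85}
    - {"x": 0,"y": 0,"z": 0,"turn": 0,"grip": 85}

```text
time: 27.3
position: [0.5086, -0.0451, 0.2192]
tool_rot: [0.0, 1.0, 0.031, 0.003]
wrist_force: [-0.0, -0.5, -1.0]
width: 0.994
gripper_force: 0.0
```

Call:
send_rows:
  targets:
    - {"x": 0,"y": 0,"z": 0,"turn": 0,"grip": 85}
    - {"x": 0,"y": 0,"z": 0,"turn": 0,"grip": 85}

```text
time: 27.47
position: [0.5071, -0.045, 0.2147]
tool_rot: [-0.0, 1.0, 0.031, -0.001]
wrist_force: [-0.1, -0.0, -1.4]
width: 0.995
gripper_force: 0.0
```

Run:
```python
from h import *
st=bot.state()
im=dishes(); cv2.imwrite('pics/w8.png',im)
# expected pixel outlines
for x in (-.1,.1):
    for y in (-.065,.065): print(np.round(w2px('wrist',[*ch(x,y),.05],st)))
st=bot.state()
snap('top','t8.png')
for n in ['lid','lid_ridge']:
    for d in mark_of('top',n)[:1]: print(n,d,px2w('top',d['location'],.032 if 'r' in n else 0))
    for d in mark_of('side',n)[:1]: print(n,d)
go(.503,.306,.2)
```

```text
0.90 [292. 153. 345. 209.] size 0.061 [ 0.5043 -0.0469] bgr [225. 223. 222.]
0.87 [596.  78. 640. 138.] size 0.047 [ 0.6036 -0.3596] bgr [174. 174.  67.]
0.78 [554. 296. 603. 339.] size 0.064 [ 0.3435 -0.3989] bgr [174. 173.  67.]
0.64 [284.  16. 350.  86.] size 0.067 [ 0.6382 -0.037 ] bgr [225. 223. 222.]
0.64 [286.  88. 347. 151.] size 0.066 [ 0.5715 -0.0406] bgr [226. 223. 222.]
[241.   0.]
[393.   0.]
[254. 220.]
[379. 220.]
lid {'location': [224.9, 218.8], 'p': 0.78} [0.50154524 0.29669387 0.        ]
lid {'location': [292.6, 180.0], 'p': 0.71}
lid_ridge {'location': [221.8, 213.4], 'p': 0.98} [0.51546741 0.30240739 0.032     ]
lid_ridge {'location': [291.7, 174.9], 'p': 0.97}
turn 0.0 then shift x 17.6 y -350.6 z 15.4 mm | t 27.8 pos [ 0.5074 -0.045   0.2154] yaw 0.063 tilt 0.0007 q6 2.99 w 0.997 F [-0.5  0.1  0.3] g 0.0
```

View pics/w8.png

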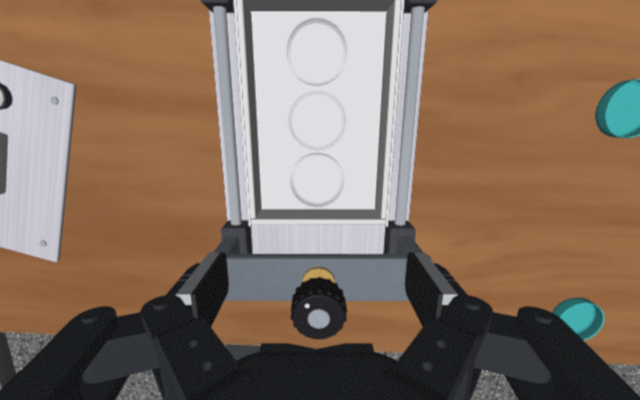

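All three dishes lie flat in a row at (317,52), (317,120) and (317,179), and the rim matches the calibration. Now the lid.

Call:
send_rows:
  targets:
    - {"x": 0,"y": 0,"z": 0,"turn": -7,"grip": 85}
    - {"x": 0,"y": 0,"z": 0,"turn": -7,"grip": 85}
    - {"x": 0,"y": 0,"z": 0,"turn": -7,"grip": 85}
    - {"x": 0,"y": 0,"z": 0,"turn": -7,"grip": 85}
    - {"x": 0,"y": 0,"z": 0,"turn": -7,"grip": 85}
    - {"x": 0,"y": 0,"z": 0,"turn": -7,"grip": 85}
    - {"x": 0,"y": 0,"z": 0,"turn": -7,"grip": 85}
    - {"x": 0,"y": 0,"z": 0,"turn": -7,"grip": 85}
    - {"x": 0,"y": 0,"z": 0,"turn": -7,"grip": 85}
    - {"x": 0,"y": 0,"z": 0,"turn": -7,"grip": 85}
    - {"x": 0,"y": 0,"z": 0,"turn": -7,"grip": 85}
    - {"x": 0,"y": 0,"z": 0,"turn": -7,"grip": 85}

```text
time: 28.82
position: [0.5075, -0.045, 0.2157]
tool_rot: [-0.0, 0.72, 0.694, -0.0]
wrist_force: [0.1, 0.3, -1.3]
width: 0.996
gripper_force: 0.0
```

Call:
send_rows:
  targets:
    - {"x": 0,"y": 0,"z": 0,"turn": -7,"grip": 85}
    - {"x": 0,"y": 0,"z": 0,"turn": -7,"grip": 85}
    - {"x": 0,"y": 0,"z": 0,"turn": -7,"grip": 85}
    - {"x": 0,"y": 0,"z": 0,"turn": -7,"grip": 85}
    - {"x": 0,"y": 0,"z": 0,"turn": -7,"grip": 85}
    - {"x": 0,"y": 0,"z": 0,"turn": -7,"grip": 85}
    - {"x": 0,"y": 0,"z": 0,"turn": -7,"grip": 85}
    - {"x": 0,"y": 0,"z": 0,"turn": -7,"grip": 85}
    - {"x": 0,"y": 0,"z": 0,"turn": -7,"grip": 85}
    - {"x": 0,"y": 0,"z": 0,"turn": -7,"grip": 85}
    - {"x": 0,"y": 0,"z": 0,"turn": -7,"grip": 85}
    - {"x": 0,"y": 0,"z": 0,"turn": 0,"grip": 85}

```text
time: 29.82
position: [0.5075, -0.045, 0.2157]
tool_rot: [-0.0, 0.131, 0.991, -0.0]
wrist_force: [-0.0, 0.0, 1.0]
width: 0.994
gripper_force: 0.0
```

```bash
python3 -c "
from h import *
go(.507,.305,.215)"
```

```text
turn 0.0 then shift x 91.6 y 337.8 z 0.7 mm | t 29.8 pos [ 0.5075 -0.045   0.2157] yaw 2.878 tilt 0.0002 q6 0.17 w 0.994 F [-0.  0.  1.] g 0.0
```

Call:
send_rows:
  targets:
    - {"x": 5,"y": 20,"z": 0,"turn": 0,"grip": 85}
    - {"x": 8,"y": 30,"z": 0,"turn": 0,"grip": 85}
    - {"x": 8,"y": 30,"z": 0,"turn": 0,"grip": 85}
    - {"x": 8,"y": 30,"z": 0,"turn": 0,"grip": 85}
    - {"x": 8,"y": 30,"z": 0,"turn": 0,"grip": 85}
    - {"x": 8,"y": 30,"z": 0,"turn": 0,"grip": 85}
    - {"x": 8,"y": 30,"z": 0,"turn": 0,"grip": 85}
    - {"x": 8,"y": 30,"z": 0,"turn": 0,"grip": 85}
    - {"x": 8,"y": 30,"z": 0,"turn": 0,"grip": 85}
    - {"x": 8,"y": 30,"z": 0,"turn": 0,"grip": 85}
    - {"x": 8,"y": 30,"z": 0,"turn": 0,"grip": 85}
    - {"x": 7,"y": 18,"z": 0,"turn": 0,"grip": 85}

```text
time: 30.82
position: [0.5084, 0.3079, 0.2152]
tool_rot: [-0.0, 0.136, 0.991, 0.0]
wrist_force: [0.1, 0.9, 0.1]
width: 0.994
gripper_force: 0.0
```

Call:
send_rows:
  targets:
    - {"x": 0,"y": 0,"z": 0,"turn": 0,"grip": 85}
    - {"x": 0,"y": 0,"z": 0,"turn": 0,"grip": 85}
    - {"x": 0,"y": 0,"z": 0,"turn": 0,"grip": 85}

```text
time: 31.07
position: [0.5087, 0.3048, 0.2157]
tool_rot: [-0.0, 0.135, 0.991, -0.0]
wrist_force: [-0.2, -0.5, 0.3]
width: 0.994
gripper_force: 0.0
```

Run:
```python
from h import *
st,im=snap('wrist','w9.png')
for l in ['lid','lid_ridge']:
    for d in mark_of('wrist',l)[:2]: print(l,d,px2w('wrist',d['location'],.032 if 'r' in l else 0,st))
go(.507,.305,.215)
```

```text
lid {'location': [317.8, 174.6], 'p': 0.97} [0.50582317 0.30746077 0.        ]
lid_ridge {'location': [317.5, 177.7], 'p': 0.8} [0.50288149 0.30779378 0.032     ]
turn 0.0 then shift x 2.0 y 0.2 z 1.0 mm | t 31.2 pos [0.5089 0.3042 0.216 ] yaw 2.870 tilt 0.0003 q6 0.81 w 1.001 F [ 0.4 -0.4 -0.1] g 0.0
```

View pics/w9.png

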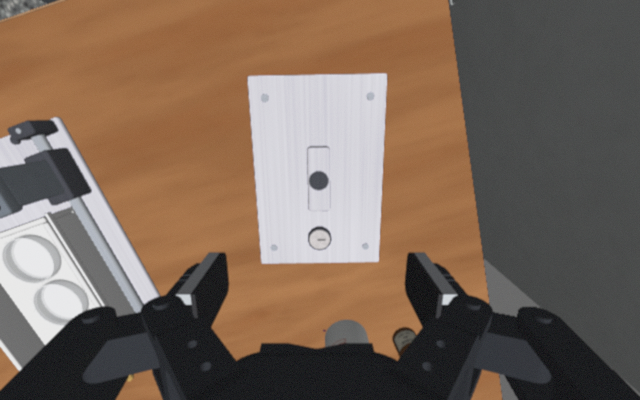

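The lid lies square under the gripper with its ridge at (318,179).

Run:
```python
from h import *
st=bot.state()
P=[px2w('wrist',uv,.014,st)[:2] for uv in [(249,76),(386,73),(262,263),(379,262)]]
Q=[px2w('wrist',uv,.032,st)[:2] for uv in [(307,147),(329,147),(308,210),(330,210)]]
print(np.mean(P,0),np.mean(Q,0))
v=P[0]+P[1]-P[2]-P[3]; w=P[0]+P[2]-P[1]-P[3]
print('yaw',np.arctan2(v[1],v[0]),np.arctan2(w[1],w[0])+np.pi/2, 'size',np.linalg.norm(v)/2,np.linalg.norm(w)/2)
c=.5*(np.mean(P,0)+np.mean(Q,0)); go(*c,.026,np.arctan2(v[1],v[0]))
```

```text
[0.50638095 0.30840544] [0.50541676 0.30787264]
yaw 2.8885568515424755 -0.2568444236265057 size 0.21345064850379822 0.14188989633747814
turn -1.0 then shift x 3.9 y 3.0 z 190.0 mm | t 31.2 pos [0.5089 0.3042 0.216 ] yaw 2.870 tilt 0.0003 q6 0.81 w 1.001 F [ 0.4 -0.4 -0.1] g 0.0
```

Call:
send_rows:
  targets:
    - {"x": 4,"y": 3,"z": 20,"turn": -1,"grip": 85}
    - {"x": 0,"y": 0,"z": 30,"turn": 0,"grip": 85}
    - {"x": 0,"y": 0,"z": 30,"turn": 0,"grip": 85}
    - {"x": 0,"y": 0,"z": 30,"turn": 0,"grip": 85}
    - {"x": 0,"y": 0,"z": 30,"turn": 0,"grip": 60}
    - {"x": 0,"y": 0,"z": 24,"turn": 0,"grip": 50}
    - {"x": 0,"y": 0,"z": 16,"turn": 0,"grip": 50}
    - {"x": 0,"y": 0,"z": 6,"turn": 0,"grip": 50}
    - {"x": 0,"y": 0,"z": 0,"turn": 0,"grip": 50}
    - {"x": 0,"y": 0,"z": 0,"turn": 0,"grip": 50}

```text
time: 32.05
position: [0.5061, 0.309, 0.0308]
tool_rot: [0.0, 0.126, 0.992, 0.0]
wrist_force: [0.3, 0.3, -0.2]
width: 0.587
gripper_force: 0.0
```

```bash
python3 -c "
from h import *
go(.5059,.3081,.026,2.887)"
```

```text
turn 0.1 then shift x -0.0 y -0.9 z 4.8 mm | t 32.0 pos [0.5061 0.309  0.0308] yaw 2.889 tilt 0.0009 q6 0.80 w 0.587 F [ 0.3  0.3 -0.2] g 0.0
```

Call:
send_rows:
  targets:
    - {"x": 0,"y": -1,"z": 3.5,"turn": 0,"grip": 50}
    - {"x": 0,"y": 0,"z": 0,"turn": 0,"grip": 30}
    - {"x": 0,"y": 0,"z": 0,"turn": 0,"grip": 10}
    - {"x": 0,"y": 0,"z": 0,"turn": 0,"grip": 10}
    - {"x": 0,"y": 0,"z": 0,"turn": 0,"grip": 10}
    - {"x": 0,"y": 0,"z": 0,"turn": 0,"grip": 10}
    - {"x": 0,"y": 0,"z": 0,"turn": 0,"grip": 10}
    - {"x": 0,"y": 0,"z": 0,"turn": 0,"grip": 10}

```text
time: 32.72
position: [0.5059, 0.3086, 0.0274]
tool_rot: [0.001, 0.125, 0.992, 0.0]
wrist_force: [-1.7, -0.4, 5.4]
width: 0.265
gripper_force: 60.2
```

Call:
send_rows:
  targets:
    - {"x": 0,"y": 0,"z": -4,"turn": 0,"grip": 10}
    - {"x": 0,"y": 0,"z": -10,"turn": 0,"grip": 10}
    - {"x": 0,"y": 0,"z": -20,"turn": 0,"grip": 10}
    - {"x": 0,"y": 0,"z": -25,"turn": 0,"grip": 10}
    - {"x": 0,"y": 0,"z": -25,"turn": 0,"grip": 10}
    - {"x": 0,"y": 0,"z": -20,"turn": 0,"grip": 10}
    - {"x": 0,"y": 0,"z": 0,"turn": 0,"grip": 10}
    - {"x": 0,"y": 0,"z": 0,"turn": 0,"grip": 10}
    - {"x": 0,"y": 0,"z": 0,"turn": 0,"grip": 10}

```text
time: 33.47
position: [0.5049, 0.308, 0.1287]
tool_rot: [-0.001, 0.125, 0.992, -0.001]
wrist_force: [-0.5, 0.3, -4.9]
width: 0.261
gripper_force: 59.4
```

Run:
```python
from h import *
go(*ch(0),.14,np.pi+A)
```

```text
turn -18.0 then shift x -44.4 y -352.4 z -11.3 mm | t 33.5 pos [0.5049 0.308  0.1287] yaw 2.890 tilt 0.0019 q6 0.80 w 0.261 F [-0.5  0.3 -4.9] g 59.4
```

Call:
send_rows:
  targets:
    - {"x": 0,"y": 0,"z": -8,"turn": -4,"grip": 10}
    - {"x": 0,"y": 0,"z": -8,"turn": -5,"grip": 10}
    - {"x": 0,"y": 0,"z": -4,"turn": -5,"grip": 10}
    - {"x": 0,"y": 0,"z": 0,"turn": -4,"grip": 10}
    - {"x": -8,"y": -8,"z": 0,"turn": 0,"grip": 10}
    - {"x": -13,"y": -15,"z": 0,"turn": 0,"grip": 10}
    - {"x": -13,"y": -20,"z": 0,"turn": 0,"grip": 10}
    - {"x": -10,"y": -20,"z": 0,"turn": 0,"grip": 10}
    - {"x": 0,"y": -20,"z": 0,"turn": 0,"grip": 10}
    - {"x": 0,"y": -20,"z": 0,"turn": 0,"grip": 10}
    - {"x": 0,"y": -20,"z": 0,"turn": 0,"grip": 10}
    - {"x": 0,"y": -20,"z": 0,"turn": 0,"grip": 10}

```text
time: 34.47
position: [0.5579, 0.1666, 0.1482]
tool_rot: [-0.001, -0.03, 1.0, -0.0]
wrist_force: [0.3, 0.0, -3.8]
width: 0.264
gripper_force: 59.4
```

Call:
send_rows:
  targets:
    - {"x": 0,"y": -20,"z": 0,"turn": 0,"grip": 10}
    - {"x": 0,"y": -20,"z": 0,"turn": 0,"grip": 10}
    - {"x": 0,"y": -20,"z": 0,"turn": 0,"grip": 10}
    - {"x": 0,"y": -20,"z": 0,"turn": 0,"grip": 10}
    - {"x": 0,"y": -20,"z": 0,"turn": 0,"grip": 10}
    - {"x": 0,"y": -20,"z": 0,"turn": 0,"grip": 10}
    - {"x": 0,"y": -20,"z": 0,"turn": 0,"grip": 10}
    - {"x": 0,"y": -20,"z": 0,"turn": 0,"grip": 10}
    - {"x": 0,"y": -20,"z": 0,"turn": 0,"grip": 10}
    - {"x": 0,"y": -20,"z": 0,"turn": 0,"grip": 10}
    - {"x": 0,"y": -8,"z": 0,"turn": 0,"grip": 10}
    - {"x": 0,"y": 0,"z": 0,"turn": 0,"grip": 10}

```text
time: 35.47
position: [0.5708, -0.0412, 0.1487]
tool_rot: [-0.001, -0.029, 1.0, -0.0]
wrist_force: [-0.1, -0.0, -4.9]
width: 0.265
gripper_force: 59.5
```

Call:
send_rows:
  targets:
    - {"x": 0,"y": 0,"z": 0,"turn": 0,"grip": 10}
    - {"x": 0,"y": 0,"z": 0,"turn": 0,"grip": 10}
    - {"x": 0,"y": 0,"z": 0,"turn": 0,"grip": 10}

```text
time: 35.72
position: [0.5712, -0.0385, 0.15]
tool_rot: [-0.0, -0.032, 0.999, 0.0]
wrist_force: [-0.2, -0.1, -4.1]
width: 0.261
gripper_force: 59.5
```

Run:
```python
from h import *
go(*ch(0),.068,np.pi+A)
st,im=snap('wrist','w10.png')
d=mark_of('wrist','lid_ridge')[:1]; print(d)
b=st['position'][2]-.0274
ux=-np.array([np.cos(A),np.sin(A)])
# expected lid corners given centred grip
t=st['position'][:2]; a=yaw(st)[0]; X=np.array([np.cos(a),np.sin(a)]);Y=np.array([np.sin(a),-np.cos(a)])
for sx in(1,-1):
  for sy in(1,-1): print(np.round(w2px('wrist',[*(t+X*.107*sx+Y*.072*sy),b+.014],st)))
```

```text
turn 0.1 then shift x 0.3 y -2.5 z 82.0 mm | t 35.7 pos [ 0.5712 -0.0385  0.15  ] yaw -3.078 tilt 0.0005 q6 -0.13 w 0.261 F [-0.2 -0.1 -4.1] g 59.5
[{'location': [316.7, 268.8], 'p': 0.8}]
[483.  28.]
[148.  28.]
[431. 410.]
[201. 410.]
```

View pics/w10.png

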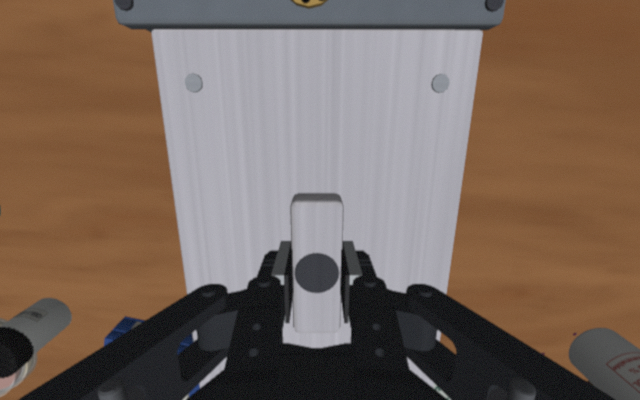

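The lid is held straight: its near edge runs from (152,29) to (482,29), which matches a centred grasp. Lowering it to just above the rim.

Call:
send_rows:
  targets:
    - {"x": 0,"y": -2.5,"z": 6,"turn": 0,"grip": 10}
    - {"x": 0,"y": 0,"z": 12,"turn": 0,"grip": 10}
    - {"x": 0,"y": 0,"z": 15,"turn": 0,"grip": 10}
    - {"x": 0,"y": 0,"z": 15,"turn": 0,"grip": 10}
    - {"x": 0,"y": 0,"z": 10,"turn": 0,"grip": 10}
    - {"x": 0,"y": 0,"z": 6,"turn": 0,"grip": 10}
    - {"x": 0,"y": 0,"z": 2,"turn": 0,"grip": 10}
    - {"x": 0,"y": 0,"z": 0,"turn": 0,"grip": 10}
    - {"x": 0,"y": 0,"z": 0,"turn": 0,"grip": 10}
    - {"x": 0,"y": 0,"z": 0,"turn": 0,"grip": 10}

```text
time: 36.65
position: [0.5719, -0.0418, 0.0852]
tool_rot: [0.001, -0.031, 1.0, -0.0]
wrist_force: [0.2, -0.0, -3.4]
width: 0.264
gripper_force: 59.5
```

Run:
```python
from h import *
go(*ch(0),.068,np.pi+A)
_,a=snap('top');_,b=snap('side')
a=cv2.resize(a[160:260,265:385],(700,583),interpolation=cv2.INTER_CUBIC); cv2.imwrite('pics/t11.png',a)
b=cv2.resize(b[170:290,250:430],(780,520),interpolation=cv2.INTER_CUBIC); cv2.imwrite('pics/s11.png',b)
```

```text
turn 0.0 then shift x 0.9 y 0.9 z 17.2 mm | t 36.6 pos [ 0.5719 -0.0418  0.0852] yaw -3.079 tilt 0.0014 q6 -0.14 w 0.264 F [ 0.2 -0.  -3.4] g 59.5
```

View pics/s11.png

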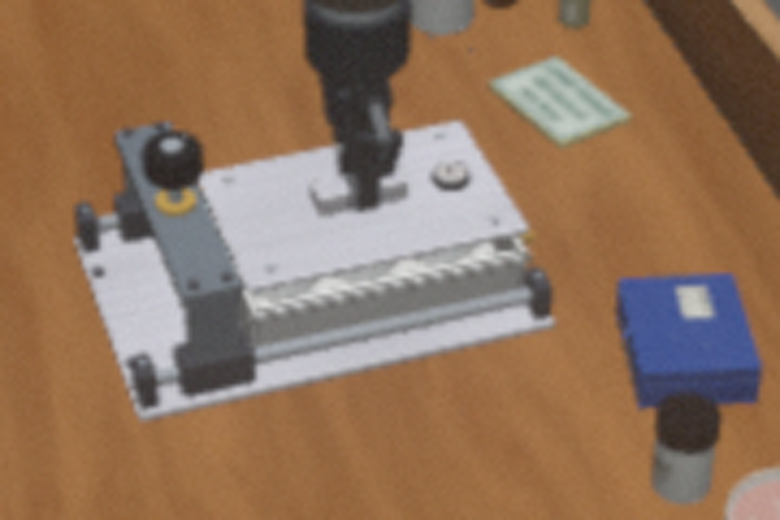

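The lid hovers square over the tub, just above the rim.

Call:
send_rows:
  targets:
    - {"x": 0.8,"y": 0.5,"z": 2,"turn": 0,"grip": 10}
    - {"x": 0,"y": 0,"z": 3,"turn": 0,"grip": 10}
    - {"x": 0,"y": 0,"z": 3,"turn": 0,"grip": 10}
    - {"x": 0,"y": 0,"z": 3,"turn": 0,"grip": 10}
    - {"x": 0,"y": 0,"z": 2,"turn": 0,"grip": 10}
    - {"x": 0,"y": 0,"z": 0,"turn": 0,"grip": 10}
    - {"x": 0,"y": 0,"z": 0,"turn": 0,"grip": 10}
    - {"x": 0,"y": 0,"z": 0,"turn": 0,"grip": 10}

```text
time: 37.42
position: [0.5707, -0.0414, 0.0714]
tool_rot: [0.0, -0.031, 1.0, -0.0]
wrist_force: [0.2, 0.7, -4.1]
width: 0.264
gripper_force: 59.5
```

```bash
python3 -c "
from h import *
go(*ch(0),.0694,np.pi+A)"
```

```text
turn 0.0 then shift x -0.4 y 0.4 z 2.0 mm | t 37.4 pos [ 0.5707 -0.0414  0.0714] yaw -3.079 tilt 0.0001 q6 -0.14 w 0.264 F [ 0.2  0.7 -4.1] g 59.5
```

Call:
send_rows:
  targets:
    - {"x": 0,"y": 0,"z": 1.5,"turn": 0,"grip": 10}
    - {"x": 0,"y": 0,"z": 1.5,"turn": 0,"grip": 10}
    - {"x": 0,"y": 0,"z": 0,"turn": 0,"grip": 10}
    - {"x": 0,"y": 0,"z": 0,"turn": 0,"grip": 10}
    - {"x": 0,"y": 0,"z": 0,"turn": 0,"grip": 10}

```text
time: 37.83
position: [0.5709, -0.0414, 0.0694]
tool_rot: [0.001, -0.031, 1.0, -0.0]
wrist_force: [-4.1, 0.6, 5.8]
width: 0.265
gripper_force: 60.6
```

Height 0.0694 is exactly the seated height and it met contact there. Releasing and rising.

Call:
send_rows:
  targets:
    - {"x": 0,"y": 0,"z": 0,"turn": 0,"grip": 30}
    - {"x": 0,"y": 0,"z": 0,"turn": 0,"grip": 45}
    - {"x": 0,"y": 0,"z": 0,"turn": 0,"grip": 50}
    - {"x": 0,"y": 0,"z": 0,"turn": 0,"grip": 50}
    - {"x": 0,"y": 0,"z": -10,"turn": 0,"grip": 50}
    - {"x": 0,"y": 0,"z": -25,"turn": 0,"grip": 50}
    - {"x": 0,"y": 0,"z": -35,"turn": 0,"grip": 60}
    - {"x": 0,"y": 0,"z": -35,"turn": 0,"grip": 85}
    - {"x": 0,"y": 0,"z": -35,"turn": 0,"grip": 85}
    - {"x": 0,"y": 0,"z": -20,"turn": 0,"grip": 85}
    - {"x": 0,"y": 0,"z": 0,"turn": 0,"grip": 85}
    - {"x": 0,"y": 0,"z": 0,"turn": 0,"grip": 85}

```text
time: 38.83
position: [0.5712, -0.0414, 0.2301]
tool_rot: [0.002, -0.031, 1.0, -0.0]
wrist_force: [-0.4, 0.2, -1.1]
width: 0.999
gripper_force: 0.0
```

Run:
```python
from h import *
st,im=snap('wrist','w12.png')
_,b=snap('side')
b=cv2.resize(b[170:290,250:430],(600,400),interpolation=cv2.INTER_CUBIC)
cv2.imwrite('pics/c12.png',cv2.resize(np.vstack([im[:,20:620],b]),(450,600)))
go(*ch(.139),.2)
```

```text
turn 0.0 then shift x 138.4 y 0.4 z 27.6 mm | t 38.9 pos [ 0.5704 -0.0413  0.2276] yaw -3.079 tilt 0.0010 q6 -0.14 w 0.993 F [-0.5 -0.6 -0.1] g 0.0
```

View pics/c12.png

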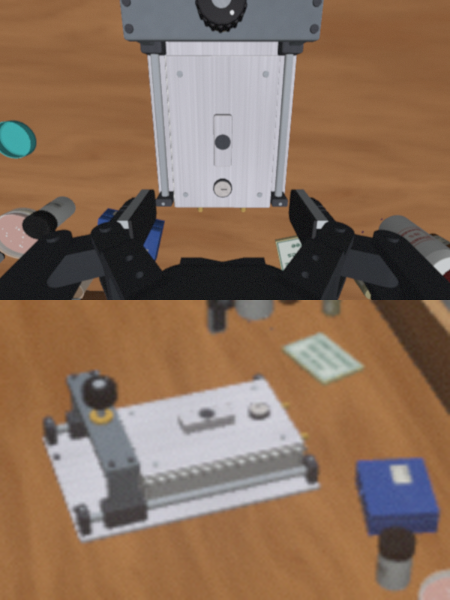

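The lid sits flat in the mouth, and its ridge is clear with the bridge still at the near end. Going back over the knob.

Call:
send_rows:
  targets:
    - {"x": 18,"y": 0,"z": 0,"turn": 0,"grip": 85}
    - {"x": 30,"y": 0,"z": 0,"turn": 0,"grip": 85}
    - {"x": 30,"y": 0,"z": 0,"turn": 0,"grip": 85}
    - {"x": 30,"y": 0,"z": 0,"turn": 0,"grip": 85}
    - {"x": 30,"y": 0,"z": 0,"turn": 0,"grip": 85}

```text
time: 39.35
position: [0.4309, -0.0499, 0.2266]
tool_rot: [-0.001, -0.031, 1.0, 0.0]
wrist_force: [-0.3, -0.0, 1.8]
width: 0.997
gripper_force: 0.0
```

Call:
send_rows:
  targets:
    - {"x": 0,"y": 0,"z": 0,"turn": -7,"grip": 85}
    - {"x": 0,"y": 0,"z": 0,"turn": -7,"grip": 85}
    - {"x": 0,"y": 0,"z": 0,"turn": -7,"grip": 85}
    - {"x": 0,"y": 0,"z": 0,"turn": -7,"grip": 85}
    - {"x": 0,"y": 0,"z": 0,"turn": -7,"grip": 85}
    - {"x": 0,"y": 0,"z": 0,"turn": -7,"grip": 85}
    - {"x": 0,"y": 0,"z": 0,"turn": -7,"grip": 85}
    - {"x": 0,"y": 0,"z": 0,"turn": -7,"grip": 85}
    - {"x": 0,"y": 0,"z": 0,"turn": -7,"grip": 85}
    - {"x": 0,"y": 0,"z": 0,"turn": -7,"grip": 85}
    - {"x": 0,"y": 0,"z": 0,"turn": -7,"grip": 85}
    - {"x": 0,"y": 0,"z": 0,"turn": -7,"grip": 85}

```text
time: 40.35
position: [0.4323, -0.0499, 0.2269]
tool_rot: [-0.001, -0.694, 0.72, 0.001]
wrist_force: [0.2, 0.0, -0.1]
width: 0.996
gripper_force: 0.0
```

Call:
send_rows:
  targets:
    - {"x": 0,"y": 0,"z": 0,"turn": -6,"grip": 85}
    - {"x": 0,"y": 0,"z": 0,"turn": 0,"grip": 85}
    - {"x": 0,"y": 0,"z": 0,"turn": 0,"grip": 85}

```text
time: 40.6
position: [0.4325, -0.0499, 0.2273]
tool_rot: [0.001, 0.728, -0.686, -0.001]
wrist_force: [-0.5, -0.8, -0.2]
width: 0.993
gripper_force: 0.0
```

Run:
```python
from h import *
st,im=snap('wrist','w13.png')
d=mark_of('wrist','knob_grip')[:1]; print(d,px2w('wrist',d[0]['location'],.143,st))
l,t,r,b=find_in('wrist','knob_grip')[0]['extent']; print(l,t,r,b,px2w('wrist',((l+r)/2,(t+b)/2),.15,st))
go(*ch(.139),.136)
```

```text
[{'location': [313.6, 208.8], 'p': 0.85}] [ 0.43425538 -0.05222353  0.143     ]
284.7 181.5 345.9 243.9 [ 0.43292561 -0.05153503  0.15      ]
turn 0.0 then shift x -0.4 y 0.4 z 91.9 mm | t 40.8 pos [ 0.4327 -0.05    0.2279] yaw -1.511 tilt 0.0007 q6 -1.75 w 0.995 F [-0.1 -0.  -0.3] g 0.0
```

Call:
send_rows:
  targets:
    - {"x": 0,"y": 0,"z": 20,"turn": 0,"grip": 85}
    - {"x": 0,"y": 0,"z": 25,"turn": 0,"grip": 85}
    - {"x": 0,"y": 0,"z": 25,"turn": 0,"grip": 85}
    - {"x": 0,"y": 0,"z": 15,"turn": 0,"grip": 85}
    - {"x": 0,"y": 0,"z": 6,"turn": 0,"grip": 85}
    - {"x": 0,"y": 0,"z": 0,"turn": 0,"grip": 60}
    - {"x": 0,"y": 0,"z": 0,"turn": 0,"grip": 30}
    - {"x": 0,"y": 0,"z": 0,"turn": 0,"grip": 30}
    - {"x": 0,"y": 0,"z": 0,"turn": 0,"grip": 30}
    - {"x": 0,"y": 0,"z": 0,"turn": 0,"grip": 30}
    - {"x": 0,"y": 0,"z": 0,"turn": 0,"grip": 30}
    - {"x": 0,"y": 0,"z": 0,"turn": 0,"grip": 30}

```text
time: 41.75
position: [0.4334, -0.0501, 0.1388]
tool_rot: [-0.001, 0.729, -0.685, 0.001]
wrist_force: [-1.4, -0.6, 4.8]
width: 0.454
gripper_force: 59.7
```

Call:
send_rows:
  targets:
    - {"x": 0,"y": -5,"z": 0,"turn": 0,"grip": 30}
    - {"x": 0,"y": -12,"z": 0,"turn": 0,"grip": 30}
    - {"x": 0,"y": -12,"z": 0,"turn": 0,"grip": 30}
    - {"x": 0,"y": -12,"z": 0,"turn": 0,"grip": 30}
    - {"x": 0,"y": -12,"z": 0,"turn": 0,"grip": 30}
    - {"x": 0,"y": -12,"z": 0,"turn": 0,"grip": 30}
    - {"x": 0,"y": -12,"z": 0,"turn": 0,"grip": 30}
    - {"x": 0,"y": -12,"z": 0,"turn": 0,"grip": 30}
    - {"x": 0,"y": -12,"z": 0,"turn": 0,"grip": 30}
    - {"x": 0,"y": -12,"z": 0,"turn": 0,"grip": 30}
    - {"x": 0,"y": -12,"z": 0,"turn": 0,"grip": 30}
    - {"x": 0,"y": -8,"z": 0,"turn": 0,"grip": 30}

```text
time: 42.75
position: [0.5666, -0.0419, 0.1389]
tool_rot: [-0.0, 0.729, -0.685, 0.001]
wrist_force: [-5.1, -1.3, 8.2]
width: 0.449
gripper_force: 60.3
```

Call:
send_rows:
  targets:
    - {"x": 0,"y": -2,"z": 0,"turn": 0,"grip": 30}
    - {"x": 0,"y": -2,"z": 0,"turn": 0,"grip": 30}
    - {"x": 0,"y": 0,"z": 0,"turn": 0,"grip": 30}
    - {"x": 0,"y": 0,"z": 0,"turn": 0,"grip": 30}

```text
time: 43.08
position: [0.5704, -0.0417, 0.1389]
tool_rot: [-0.001, 0.729, -0.685, 0.001]
wrist_force: [-0.7, -1.6, 5.3]
width: 0.448
gripper_force: 60.5
```

```bash
python3 -c "
from h import *
go(*ch(0),.136)"
```

```text
turn 0.0 then shift x -0.6 y -0.7 z 2.9 mm | t 43.1 pos [ 0.5704 -0.0417  0.1389] yaw -1.508 tilt 0.0023 q6 -1.71 w 0.448 F [-0.7 -1.6  5.3] g 60.5
```

Call:
send_rows:
  targets:
    - {"x": 0,"y": -2,"z": 0,"turn": 0,"grip": 30}
    - {"x": 0,"y": -2,"z": 0,"turn": 0,"grip": 30}
    - {"x": 0,"y": 0,"z": 0,"turn": 0,"grip": 30}
    - {"x": 0,"y": 0,"z": 0,"turn": 0,"grip": 30}
    - {"x": 0,"y": 0,"z": 0,"turn": 0,"grip": 30}

```text
time: 43.5
position: [0.5732, -0.0415, 0.1388]
tool_rot: [0.0, 0.729, -0.685, 0.0]
wrist_force: [-6.9, -1.8, 8.3]
width: 0.451
gripper_force: 60.7
```

Call:
send_rows:
  targets:
    - {"x": 0,"y": -1.5,"z": 0,"turn": 0,"grip": 30}
    - {"x": 0,"y": 0,"z": 0,"turn": 0,"grip": 30}
    - {"x": 0,"y": 0,"z": 0,"turn": 0,"grip": 30}
    - {"x": 0,"y": 0,"z": 0,"turn": 0,"grip": 30}

```text
time: 43.83
position: [0.5734, -0.0414, 0.1388]
tool_rot: [0.001, 0.729, -0.685, -0.001]
wrist_force: [-14.2, -2.1, 12.2]
width: 0.452
gripper_force: 61.0
```

Call:
send_rows:
  targets:
    - {"x": 0,"y": 1,"z": 0.1,"turn": 7,"grip": 30}
    - {"x": 0,"y": 0,"z": 0.1,"turn": 7,"grip": 30}
    - {"x": 0,"y": 0,"z": 0.1,"turn": 7,"grip": 30}
    - {"x": 0,"y": 0,"z": 0.1,"turn": 7,"grip": 30}
    - {"x": 0,"y": 0,"z": 0.1,"turn": 7,"grip": 30}
    - {"x": 0,"y": 0,"z": 0.1,"turn": 7,"grip": 30}
    - {"x": 0,"y": 0,"z": 0.1,"turn": 7,"grip": 30}
    - {"x": 0,"y": 0,"z": 0.1,"turn": 7,"grip": 30}
    - {"x": 0,"y": 0,"z": 0.1,"turn": 7,"grip": 30}
    - {"x": 0,"y": 0,"z": 0.1,"turn": 7,"grip": 30}
    - {"x": 0,"y": 0,"z": 0.1,"turn": 7,"grip": 30}
    - {"x": 0,"y": 0,"z": 0.1,"turn": 7,"grip": 30}

```text
time: 44.83
position: [0.5741, -0.0421, 0.1375]
tool_rot: [0.0, -0.08, 0.997, -0.001]
wrist_force: [-4.3, -6.5, 5.5]
width: 0.447
gripper_force: 60.4
```

```bash
python3 -c "
from h import *
go(*ch(0),.136); print(bot.state()['ft_torque'])"
```

```text
turn 0.0 then shift x 2.9 y 1.6 z 1.5 mm | t 44.8 pos [ 0.5741 -0.0421  0.1375] yaw -2.981 tilt 0.0022 q6 -0.23 w 0.447 F [-4.3 -6.5  5.5] g 60.4
[-1.16867272  0.89017842  0.08198776]
```

Call:
send_rows:
  targets:
    - {"x": 0,"y": 0,"z": 0.1,"turn": 7,"grip": 30}
    - {"x": 0,"y": 0,"z": 0.1,"turn": 7,"grip": 30}
    - {"x": 0,"y": 0,"z": 0.1,"turn": 7,"grip": 30}
    - {"x": 0,"y": 0,"z": 0.1,"turn": 7,"grip": 30}
    - {"x": 0,"y": 0,"z": 0.1,"turn": 7,"grip": 30}
    - {"x": 0,"y": 0,"z": 0.1,"turn": 7,"grip": 30}
    - {"x": 0,"y": 0,"z": 0.1,"turn": 7,"grip": 30}
    - {"x": 0,"y": 0,"z": 0.1,"turn": 7,"grip": 30}
    - {"x": 0,"y": 0,"z": 0.1,"turn": 7,"grip": 30}
    - {"x": 0,"y": 0,"z": 0.1,"turn": 7,"grip": 30}
    - {"x": 0,"y": 0,"z": 0.1,"turn": 7,"grip": 30}
    - {"x": 0,"y": 0,"z": 0.1,"turn": 7,"grip": 30}

```text
time: 45.83
position: [0.5735, -0.0431, 0.1361]
tool_rot: [0.001, 0.608, 0.794, -0.002]
wrist_force: [-8.4, -10.9, 7.1]
width: 0.449
gripper_force: 60.4
```

Call:
send_rows:
  targets:
    - {"x": 0,"y": 0,"z": 0.1,"turn": 7,"grip": 30}
    - {"x": 0,"y": 0,"z": 0.1,"turn": 7,"grip": 30}
    - {"x": 0,"y": 0,"z": 0.1,"turn": 7,"grip": 30}
    - {"x": 0,"y": 0,"z": 0.1,"turn": 7,"grip": 30}
    - {"x": 0,"y": 0,"z": 0.1,"turn": 7,"grip": 30}
    - {"x": 0,"y": 0,"z": 0.1,"turn": 7,"grip": 30}
    - {"x": 0,"y": 0,"z": 0.1,"turn": 7,"grip": 30}
    - {"x": 0,"y": 0,"z": 0.1,"turn": 7,"grip": 30}
    - {"x": 0,"y": 0,"z": 0.1,"turn": 7,"grip": 30}
    - {"x": 0,"y": 0,"z": 0.1,"turn": 7,"grip": 30}
    - {"x": 0,"y": 0,"z": 0.1,"turn": 7,"grip": 30}
    - {"x": 0,"y": 0,"z": 0.1,"turn": 7,"grip": 30}

```text
time: 46.83
position: [0.5725, -0.0426, 0.1346]
tool_rot: [0.001, 0.983, 0.184, -0.002]
wrist_force: [-12.3, -7.9, 7.7]
width: 0.449
gripper_force: 60.7
```

Call:
send_rows:
  targets:
    - {"x": 0,"y": 0,"z": 0.1,"turn": 7,"grip": 30}
    - {"x": 0,"y": 0,"z": 0.1,"turn": 4,"grip": 30}
    - {"x": 0,"y": 0,"z": 0,"turn": 0,"grip": 30}
    - {"x": 0,"y": 0,"z": 0,"turn": 0,"grip": 30}

```text
time: 47.17
position: [0.5725, -0.0424, 0.1345]
tool_rot: [0.001, 0.996, 0.091, -0.002]
wrist_force: [-12.7, -6.4, 7.8]
width: 0.451
gripper_force: 60.8
```

```bash
python3 -c "
from h import *
go(*ch(0),.133); print(bot.state()['ft_torque'])"
```

```text
turn 0.0 then shift x -1.2 y -1.7 z 1.5 mm | t 47.2 pos [ 0.5725 -0.0424  0.1345] yaw 0.183 tilt 0.0038 q6 2.89 w 0.451 F [-12.7  -6.4   7.8] g 60.8
[-1.2961783   2.50900851 -0.03944894]
```

Call:
send_rows:
  targets:
    - {"x": 0,"y": 0,"z": 0,"turn": 0,"grip": 85}
    - {"x": 0,"y": 0,"z": 0,"turn": 0,"grip": 85}
    - {"x": 0,"y": 0,"z": 0,"turn": 0,"grip": 85}
    - {"x": 0,"y": 0,"z": 0,"turn": 0,"grip": 85}
    - {"x": 0,"y": 0,"z": 0,"turn": 0,"grip": 85}
    - {"x": 0,"y": 0,"z": 0,"turn": 0,"grip": 85}

```text
time: 47.67
position: [0.5742, -0.041, 0.1335]
tool_rot: [-0.0, 0.996, 0.092, 0.0]
wrist_force: [-0.9, -0.6, -0.8]
width: 0.995
gripper_force: 0.0
```

Call:
send_rows:
  targets:
    - {"x": 0,"y": 0,"z": 0,"turn": -7,"grip": 85}
    - {"x": 0,"y": 0,"z": 0,"turn": -7,"grip": 85}
    - {"x": 0,"y": 0,"z": 0,"turn": -7,"grip": 85}
    - {"x": 0,"y": 0,"z": 0,"turn": -7,"grip": 85}
    - {"x": 0,"y": 0,"z": 0,"turn": -7,"grip": 85}
    - {"x": 0,"y": 0,"z": 0,"turn": -7,"grip": 85}
    - {"x": 0,"y": 0,"z": 0,"turn": -7,"grip": 85}
    - {"x": 0,"y": 0,"z": 0,"turn": -7,"grip": 85}
    - {"x": 0,"y": 0,"z": 0,"turn": -7,"grip": 85}
    - {"x": 0,"y": 0,"z": 0,"turn": -7,"grip": 85}
    - {"x": 0,"y": 0,"z": 0,"turn": -7,"grip": 85}
    - {"x": 0,"y": 0,"z": 0,"turn": -7,"grip": 85}

```text
time: 48.67
position: [0.5741, -0.041, 0.1335]
tool_rot: [-0.0, 0.676, 0.737, 0.0]
wrist_force: [-0.1, 0.5, -0.3]
width: 0.997
gripper_force: 0.0
```

Call:
send_rows:
  targets:
    - {"x": 0,"y": 0,"z": 0,"turn": -7,"grip": 85}
    - {"x": 0,"y": 0,"z": 0,"turn": -7,"grip": 85}
    - {"x": 0,"y": 0,"z": 0,"turn": -7,"grip": 85}
    - {"x": 0,"y": 0,"z": 0,"turn": -7,"grip": 85}
    - {"x": 0,"y": 0,"z": 0,"turn": -7,"grip": 85}
    - {"x": 0,"y": 0,"z": 0,"turn": -7,"grip": 85}
    - {"x": 0,"y": 0,"z": 0,"turn": -7,"grip": 85}
    - {"x": 0,"y": 0,"z": 0,"turn": -7,"grip": 85}
    - {"x": 0,"y": 0,"z": 0,"turn": -7,"grip": 85}
    - {"x": 0,"y": 0,"z": 0,"turn": -7,"grip": 85}
    - {"x": 0,"y": 0,"z": 0,"turn": -7,"grip": 85}
    - {"x": 0,"y": 0,"z": 0,"turn": -7,"grip": 85}

```text
time: 49.67
position: [0.5741, -0.0411, 0.1334]
tool_rot: [-0.0, 0.009, 1.0, 0.0]
wrist_force: [0.6, 0.8, -0.7]
width: 0.994
gripper_force: 0.0
```

Call:
send_rows:
  targets:
    - {"x": 0,"y": 0,"z": 0,"turn": -7,"grip": 85}
    - {"x": 0,"y": 0,"z": 0,"turn": -7,"grip": 85}
    - {"x": 0,"y": 0,"z": 0,"turn": -7,"grip": 85}
    - {"x": 0,"y": 0,"z": 0,"turn": -7,"grip": 85}
    - {"x": 0,"y": 0,"z": 0,"turn": -7,"grip": 85}
    - {"x": 0,"y": 0,"z": 0,"turn": -7,"grip": 85}
    - {"x": 0,"y": 0,"z": 0,"turn": -7,"grip": 85}
    - {"x": 0,"y": 0,"z": 0,"turn": -7,"grip": 85}
    - {"x": 0,"y": 0,"z": 0,"turn": -7,"grip": 85}
    - {"x": 0,"y": 0,"z": 0,"turn": -7,"grip": 85}
    - {"x": 0,"y": 0,"z": 0,"turn": -7,"grip": 85}
    - {"x": 0,"y": 0,"z": 0,"turn": -7,"grip": 85}

```text
time: 50.67
position: [0.5742, -0.041, 0.1335]
tool_rot: [0.0, -0.662, 0.749, 0.0]
wrist_force: [-0.8, -0.1, -0.1]
width: 0.99
gripper_force: 0.0
```

Call:
send_rows:
  targets:
    - {"x": 0,"y": 0,"z": 0,"turn": -7,"grip": 85}
    - {"x": 0,"y": 0,"z": 0,"turn": -7,"grip": 85}
    - {"x": 0,"y": 0,"z": 0,"turn": -7,"grip": 85}
    - {"x": 0,"y": 0,"z": 0,"turn": -7,"grip": 85}
    - {"x": 0,"y": 0,"z": 0,"turn": -7,"grip": 85}
    - {"x": 0,"y": 0,"z": 0,"turn": -7,"grip": 85}
    - {"x": 0,"y": 0,"z": 0,"turn": -7,"grip": 85}
    - {"x": 0,"y": 0,"z": 0,"turn": -7,"grip": 85}
    - {"x": 0,"y": 0,"z": 0,"turn": -7,"grip": 85}
    - {"x": 0,"y": 0,"z": 0,"turn": -7,"grip": 85}
    - {"x": 0,"y": 0,"z": 0,"turn": 0,"grip": 85}
    - {"x": 0,"y": 0,"z": 0,"turn": 0,"grip": 85}

```text
time: 51.67
position: [0.5741, -0.0411, 0.1335]
tool_rot: [-0.0, 0.971, -0.239, -0.0]
wrist_force: [1.0, -0.2, 0.1]
width: 0.993
gripper_force: 0.0
```

```bash
python3 -c "
from h import *
go(.572,-.0417,.133); print(bot.state()['ft_torque'])"
```

```text
turn 0.0 then shift x -1.6 y 1.5 z 0.5 mm | t 51.7 pos [ 0.5741 -0.0411  0.1335] yaw -0.482 tilt 0.0000 q6 -2.73 w 0.993 F [ 1.  -0.2  0.1] g 0.0
[ 0.04585252 -0.0343854  -0.05186785]
```

Call:
send_rows:
  targets:
    - {"x": -1.5,"y": 1,"z": 0,"turn": 0,"grip": 85}
    - {"x": 0,"y": 0,"z": 0,"turn": 0,"grip": 60}
    - {"x": 0,"y": 0,"z": 0,"turn": 0,"grip": 30}
    - {"x": 0,"y": 0,"z": 0,"turn": 0,"grip": 30}
    - {"x": 0,"y": 0,"z": 0,"turn": 0,"grip": 30}
    - {"x": 0,"y": 0,"z": 0,"turn": 0,"grip": 30}
    - {"x": 0,"y": 0,"z": 0,"turn": 0,"grip": 30}
    - {"x": 0,"y": 0,"z": 0,"turn": 0,"grip": 30}

```text
time: 52.33
position: [0.5721, -0.0419, 0.1339]
tool_rot: [0.0, 0.971, -0.237, 0.0]
wrist_force: [-4.7, -4.4, 6.0]
width: 0.452
gripper_force: 60.2
```

Call:
send_rows:
  targets:
    - {"x": 0,"y": 0,"z": 0.1,"turn": 7,"grip": 30}
    - {"x": 0,"y": 0,"z": 0.1,"turn": 7,"grip": 30}
    - {"x": 0,"y": 0,"z": 0.1,"turn": 7,"grip": 30}
    - {"x": 0,"y": 0,"z": 0.1,"turn": 7,"grip": 30}
    - {"x": 0,"y": 0,"z": 0.1,"turn": 7,"grip": 30}
    - {"x": 0,"y": 0,"z": 0.1,"turn": 7,"grip": 30}
    - {"x": 0,"y": 0,"z": 0.1,"turn": 7,"grip": 30}
    - {"x": 0,"y": 0,"z": 0.1,"turn": 7,"grip": 30}
    - {"x": 0,"y": 0,"z": 0.1,"turn": 7,"grip": 30}
    - {"x": 0,"y": 0,"z": 0.1,"turn": 7,"grip": 30}
    - {"x": 0,"y": 0,"z": 0.1,"turn": 7,"grip": 30}
    - {"x": 0,"y": 0,"z": 0.2,"turn": 7,"grip": 30}

```text
time: 53.33
position: [0.5733, -0.0414, 0.1326]
tool_rot: [0.001, -0.561, 0.828, -0.001]
wrist_force: [3.2, -1.4, 1.9]
width: 0.45
gripper_force: 60.0
```

Call:
send_rows:
  targets:
    - {"x": 0,"y": 0,"z": 0.1,"turn": 7,"grip": 30}
    - {"x": 0,"y": 0,"z": 0.1,"turn": 7,"grip": 30}
    - {"x": 0,"y": 0,"z": 0.1,"turn": 7,"grip": 30}
    - {"x": 0,"y": 0,"z": 0.1,"turn": 7,"grip": 30}
    - {"x": 0,"y": 0,"z": 0.1,"turn": 7,"grip": 30}
    - {"x": 0,"y": 0,"z": 0.1,"turn": 7,"grip": 30}
    - {"x": 0,"y": 0,"z": 0.1,"turn": 7,"grip": 30}
    - {"x": 0,"y": 0,"z": 0.1,"turn": 7,"grip": 30}
    - {"x": 0,"y": 0,"z": 0.1,"turn": 7,"grip": 30}
    - {"x": 0,"y": 0,"z": 0.1,"turn": 7,"grip": 30}
    - {"x": 0,"y": 0,"z": 0.1,"turn": 7,"grip": 30}
    - {"x": 0,"y": 0,"z": 0.2,"turn": 7,"grip": 30}

```text
time: 54.33
position: [0.5734, -0.0425, 0.1312]
tool_rot: [0.001, 0.138, 0.99, -0.001]
wrist_force: [3.9, -9.1, 1.6]
width: 0.453
gripper_force: 60.1
```

Call:
send_rows:
  targets:
    - {"x": 0,"y": 0,"z": 0.1,"turn": 7,"grip": 30}
    - {"x": 0,"y": 0,"z": 0.1,"turn": 7,"grip": 30}
    - {"x": 0,"y": 0,"z": 0.1,"turn": 7,"grip": 30}
    - {"x": 0,"y": 0,"z": 0.1,"turn": 7,"grip": 30}
    - {"x": 0,"y": 0,"z": 0.1,"turn": 7,"grip": 30}
    - {"x": 0,"y": 0,"z": 0.1,"turn": 7,"grip": 30}
    - {"x": 0,"y": 0,"z": 0.1,"turn": 7,"grip": 30}
    - {"x": 0,"y": 0,"z": 0.1,"turn": 7,"grip": 30}
    - {"x": 0,"y": 0,"z": 0.1,"turn": 7,"grip": 30}
    - {"x": 0,"y": 0,"z": 0.1,"turn": 7,"grip": 30}
    - {"x": 0,"y": 0,"z": 0.1,"turn": 7,"grip": 30}
    - {"x": 0,"y": 0,"z": 0.2,"turn": 7,"grip": 30}

```text
time: 55.33
position: [0.5723, -0.0433, 0.1298]
tool_rot: [0.001, 0.765, 0.644, -0.001]
wrist_force: [-2.1, -12.0, 4.3]
width: 0.451
gripper_force: 60.4
```

```bash
python3 -c "
from h import *
go(.572,-.0417,.133); print(bot.state()['ft_torque'])"
```

```text
turn 0.0 then shift x 1.5 y -0.6 z -3.2 mm | t 55.3 pos [ 0.5723 -0.0433  0.1298] yaw 1.399 tilt 0.0038 q6 1.67 w 0.451 F [ -2.1 -12.    4.3] g 60.4
[-2.31253852  0.59080051  0.15270127]
```

Call:
send_rows:
  targets:
    - {"x": 0,"y": 0,"z": 0.1,"turn": 7,"grip": 30}
    - {"x": 0,"y": 0,"z": 0.1,"turn": 7,"grip": 30}
    - {"x": 0,"y": 0,"z": 0.1,"turn": 7,"grip": 30}
    - {"x": 0,"y": 0,"z": 0.1,"turn": 7,"grip": 30}
    - {"x": 0,"y": 0,"z": 0.1,"turn": 7,"grip": 30}
    - {"x": 0,"y": 0,"z": 0.1,"turn": 7,"grip": 30}
    - {"x": 0,"y": 0,"z": 0.1,"turn": 7,"grip": 30}
    - {"x": 0,"y": 0,"z": 0.1,"turn": 7,"grip": 30}
    - {"x": 0,"y": 0,"z": 0.1,"turn": 7,"grip": 30}
    - {"x": 0,"y": 0,"z": 0.1,"turn": 7,"grip": 30}
    - {"x": 0,"y": 0,"z": 0,"turn": 0,"grip": 30}

```text
time: 56.25
position: [0.5715, -0.0425, 0.1287]
tool_rot: [0.001, 0.996, 0.088, -0.001]
wrist_force: [-7.4, -7.4, 4.2]
width: 0.449
gripper_force: 60.7
```

```bash
python3 -c "
from h import *
go(.572,-.0417,.133); print(bot.state()['ft_torque'])"
```

```text
turn 0.0 then shift x 0.6 y -0.7 z -4.3 mm | t 56.2 pos [ 0.5715 -0.0425  0.1287] yaw 0.176 tilt 0.0026 q6 2.89 w 0.449 F [-7.4 -7.4  4.2] g 60.7
[-1.55369812  1.19305934 -0.04343819]
```

Call:
send_rows:
  targets:
    - {"x": 0,"y": 0,"z": 0,"turn": 0,"grip": 85}
    - {"x": 0,"y": 0,"z": 0,"turn": 0,"grip": 85}
    - {"x": 0,"y": 0,"z": 0,"turn": 0,"grip": 85}
    - {"x": 0,"y": 0,"z": 0,"turn": 0,"grip": 85}
    - {"x": 0,"y": 0,"z": 0,"turn": 0,"grip": 85}
    - {"x": 0,"y": 0,"z": 0,"turn": 0,"grip": 85}

```text
time: 56.75
position: [0.5723, -0.0412, 0.1285]
tool_rot: [-0.0, 0.996, 0.092, 0.0]
wrist_force: [0.1, -0.2, 0.5]
width: 0.996
gripper_force: 0.0
```

Call:
send_rows:
  targets:
    - {"x": 0,"y": 0,"z": 0,"turn": -7,"grip": 85}
    - {"x": 0,"y": 0,"z": 0,"turn": -7,"grip": 85}
    - {"x": 0,"y": 0,"z": 0,"turn": -7,"grip": 85}
    - {"x": 0,"y": 0,"z": 0,"turn": -7,"grip": 85}
    - {"x": 0,"y": 0,"z": 0,"turn": -7,"grip": 85}
    - {"x": 0,"y": 0,"z": 0,"turn": -7,"grip": 85}
    - {"x": 0,"y": 0,"z": 0,"turn": -7,"grip": 85}
    - {"x": 0,"y": 0,"z": 0,"turn": -7,"grip": 85}
    - {"x": 0,"y": 0,"z": 0,"turn": -7,"grip": 85}
    - {"x": 0,"y": 0,"z": 0,"turn": -7,"grip": 85}
    - {"x": 0,"y": 0,"z": 0,"turn": -7,"grip": 85}
    - {"x": 0,"y": 0,"z": 0,"turn": -7,"grip": 85}

```text
time: 57.75
position: [0.5723, -0.0412, 0.1286]
tool_rot: [-0.0, 0.676, 0.737, 0.0]
wrist_force: [0.6, 1.3, 0.5]
width: 0.994
gripper_force: 0.0
```

Call:
send_rows:
  targets:
    - {"x": 0,"y": 0,"z": 0,"turn": -7,"grip": 85}
    - {"x": 0,"y": 0,"z": 0,"turn": -7,"grip": 85}
    - {"x": 0,"y": 0,"z": 0,"turn": -7,"grip": 85}
    - {"x": 0,"y": 0,"z": 0,"turn": -7,"grip": 85}
    - {"x": 0,"y": 0,"z": 0,"turn": -7,"grip": 85}
    - {"x": 0,"y": 0,"z": 0,"turn": -7,"grip": 85}
    - {"x": 0,"y": 0,"z": 0,"turn": -7,"grip": 85}
    - {"x": 0,"y": 0,"z": 0,"turn": -7,"grip": 85}
    - {"x": 0,"y": 0,"z": 0,"turn": -7,"grip": 85}
    - {"x": 0,"y": 0,"z": 0,"turn": -7,"grip": 85}
    - {"x": 0,"y": 0,"z": 0,"turn": -7,"grip": 85}
    - {"x": 0,"y": 0,"z": 0,"turn": -7,"grip": 85}

```text
time: 58.75
position: [0.5724, -0.0412, 0.1286]
tool_rot: [0.0, 0.009, 1.0, 0.0]
wrist_force: [-0.2, 1.1, -0.1]
width: 0.991
gripper_force: 0.0
```

Call:
send_rows:
  targets:
    - {"x": 0,"y": 0,"z": 0,"turn": -7,"grip": 85}
    - {"x": 0,"y": 0,"z": 0,"turn": -7,"grip": 85}
    - {"x": 0,"y": 0,"z": 0,"turn": -7,"grip": 85}
    - {"x": 0,"y": 0,"z": 0,"turn": -7,"grip": 85}
    - {"x": 0,"y": 0,"z": 0,"turn": -7,"grip": 85}
    - {"x": 0,"y": 0,"z": 0,"turn": -7,"grip": 85}
    - {"x": 0,"y": 0,"z": 0,"turn": -7,"grip": 85}
    - {"x": 0,"y": 0,"z": 0,"turn": -7,"grip": 85}
    - {"x": 0,"y": 0,"z": 0,"turn": -7,"grip": 85}
    - {"x": 0,"y": 0,"z": 0,"turn": -7,"grip": 85}
    - {"x": 0,"y": 0,"z": 0,"turn": -7,"grip": 85}
    - {"x": 0,"y": 0,"z": 0,"turn": -7,"grip": 85}

```text
time: 59.75
position: [0.5723, -0.0412, 0.1286]
tool_rot: [0.0, -0.662, 0.749, 0.0]
wrist_force: [-0.5, -0.5, -0.4]
width: 0.998
gripper_force: 0.0
```

```bash
python3 -c "
from h import *
go(.572,-.0417,.133); print(bot.state()['ft_torque'])"
```

```text
turn 0.0 then shift x 0.5 y 0.3 z -4.4 mm | t 59.8 pos [ 0.5723 -0.0412  0.1286] yaw -1.694 tilt 0.0002 q6 -1.52 w 0.998 F [-0.5 -0.5 -0.4] g 0.0
[-0.03069165 -0.02361025 -0.01452999]
```

Call:
send_rows:
  targets:
    - {"x": 0,"y": 0,"z": 0,"turn": 0,"grip": 60}
    - {"x": 0,"y": 0,"z": 0,"turn": 0,"grip": 30}
    - {"x": 0,"y": 0,"z": 0,"turn": 0,"grip": 30}
    - {"x": 0,"y": 0,"z": 0,"turn": 0,"grip": 30}
    - {"x": 0,"y": 0,"z": 0,"turn": 0,"grip": 30}
    - {"x": 0,"y": 0,"z": 0,"turn": 0,"grip": 30}
    - {"x": 0,"y": 0,"z": 0,"turn": 0,"grip": 30}

```text
time: 60.33
position: [0.5725, -0.0413, 0.1289]
tool_rot: [0.0, -0.66, 0.752, -0.0]
wrist_force: [0.7, -0.1, 3.3]
width: 0.448
gripper_force: 60.2
```

Call:
send_rows:
  targets:
    - {"x": 0,"y": 0,"z": 0.1,"turn": 7,"grip": 30}
    - {"x": 0,"y": 0,"z": 0.1,"turn": 7,"grip": 30}
    - {"x": 0,"y": 0,"z": 0.1,"turn": 7,"grip": 30}
    - {"x": 0,"y": 0,"z": 0.1,"turn": 7,"grip": 30}
    - {"x": 0,"y": 0,"z": 0.1,"turn": 7,"grip": 30}
    - {"x": 0,"y": 0,"z": 0.1,"turn": 7,"grip": 30}
    - {"x": 0,"y": 0,"z": 0.1,"turn": 7,"grip": 30}
    - {"x": 0,"y": 0,"z": 0.1,"turn": 7,"grip": 30}
    - {"x": 0,"y": 0,"z": 0.1,"turn": 7,"grip": 30}
    - {"x": 0,"y": 0,"z": 0.1,"turn": 7,"grip": 30}
    - {"x": 0,"y": 0,"z": 0.1,"turn": 7,"grip": 30}
    - {"x": 0,"y": 0,"z": 0.2,"turn": 7,"grip": 30}

```text
time: 61.33
position: [0.5734, -0.0424, 0.1276]
tool_rot: [0.001, 0.016, 1.0, -0.001]
wrist_force: [4.8, -7.1, 1.6]
width: 0.454
gripper_force: 60.1
```

```bash
python3 -c "
from h import *
go(.572,-.0417,.133); print(bot.state()['ft_torque'])"
```

```text
turn 0.0 then shift x 1.4 y 0.6 z -5.4 mm | t 61.3 pos [ 0.5734 -0.0424  0.1276] yaw 3.110 tilt 0.0033 q6 -0.04 w 0.454 F [ 4.8 -7.1  1.6] g 60.1
[-1.28274365 -1.04030894  0.11369459]
```

Call:
send_rows:
  targets:
    - {"x": 0,"y": 0,"z": 0.1,"turn": 6,"grip": 30}
    - {"x": 0,"y": 0,"z": 0.1,"turn": 6,"grip": 30}
    - {"x": 0,"y": 0,"z": 0.1,"turn": 6,"grip": 30}
    - {"x": 0,"y": 0,"z": 0.1,"turn": 6,"grip": 30}
    - {"x": 0,"y": 0,"z": 0.1,"turn": 6,"grip": 30}

```text
time: 61.75
position: [0.5725, -0.0424, 0.1273]
tool_rot: [0.001, 0.273, 0.962, -0.001]
wrist_force: [5.5, -10.9, 3.4]
width: 0.45
gripper_force: 60.7
```

```bash
python3 -c "
from h import *
go(.572,-.0417,.133); print(bot.state()['ft_torque'])"
```

```text
turn 0.0 then shift x 0.8 y 0.3 z -5.7 mm | t 61.8 pos [ 0.5725 -0.0424  0.1273] yaw 2.589 tilt 0.0027 q6 0.48 w 0.450 F [  5.5 -10.9   3.4] g 60.7
[-1.96364994 -0.83562678  1.47220706]
```

Call:
send_rows:
  targets:
    - {"x": 0,"y": 0,"z": 0,"turn": 3,"grip": 30}
    - {"x": 0,"y": 0,"z": 0,"turn": 0,"grip": 30}
    - {"x": 0,"y": 0,"z": 0,"turn": 0,"grip": 30}

```text
time: 62.0
position: [0.5726, -0.0424, 0.1273]
tool_rot: [0.001, 0.296, 0.955, -0.001]
wrist_force: [0.3, -7.0, 4.5]
width: 0.45
gripper_force: 60.8
```

```bash
python3 -c "
from h import *
go(.572,-.0417,.133); print(bot.state()['ft_torque'])"
```

```text
turn 0.0 then shift x 0.9 y 0.3 z -5.7 mm | t 62.0 pos [ 0.5726 -0.0424  0.1273] yaw 2.541 tilt 0.0027 q6 0.53 w 0.450 F [ 0.3 -7.   4.5] g 60.8
[-1.39967463  0.00515654  0.9836406 ]
```

Call:
send_rows:
  targets:
    - {"x": 0,"y": 0,"z": 0,"turn": 0,"grip": 85}
    - {"x": 0,"y": 0,"z": 0,"turn": 0,"grip": 85}
    - {"x": 0,"y": 0,"z": 0,"turn": 0,"grip": 85}
    - {"x": 0,"y": 0,"z": 0,"turn": 0,"grip": 85}
    - {"x": 0,"y": 0,"z": 0,"turn": 0,"grip": 85}
    - {"x": 0,"y": 0,"z": -10,"turn": 0,"grip": 85}
    - {"x": 0,"y": 0,"z": -25,"turn": 0,"grip": 85}
    - {"x": 0,"y": 0,"z": -30,"turn": 0,"grip": 85}
    - {"x": 0,"y": 0,"z": -30,"turn": 0,"grip": 85}
    - {"x": 0,"y": 0,"z": -20,"turn": 0,"grip": 85}
    - {"x": 0,"y": 0,"z": 0,"turn": 0,"grip": 85}
    - {"x": 0,"y": 0,"z": 0,"turn": 0,"grip": 85}

```text
time: 63.0
position: [0.5729, -0.0413, 0.2436]
tool_rot: [0.001, 0.296, 0.955, 0.0]
wrist_force: [0.3, 0.2, -0.4]
width: 0.994
gripper_force: 0.0
```

Run:
```python
from h import *
st,im=snap('wrist','w14.png')
_,b=snap('side')
b=cv2.resize(b[170:290,250:430],(600,400),interpolation=cv2.INTER_CUBIC)
cv2.imwrite('pics/c14.png',cv2.resize(np.vstack([im[:,20:620],b]),(450,600)))
d=mark_of('wrist','knob_grip')[:1]; print(d,px2w('wrist',d[0]['location'],.131,st)); 
d=mark_of('side','knob_grip')[:1]; print(d,px2w('side',d[0]['location'],.131),w2px('side',[*ch(0),.131]))
```

```text
[{'location': [314.4, 199.7], 'p': 0.84}] [ 0.57047068 -0.04137648  0.131     ]
[{'location': [331.6, 200.9], 'p': 0.52}] [ 0.5702664  -0.04079966  0.131     ] [331.8413688  200.89929363]
```

View pics/c14.png

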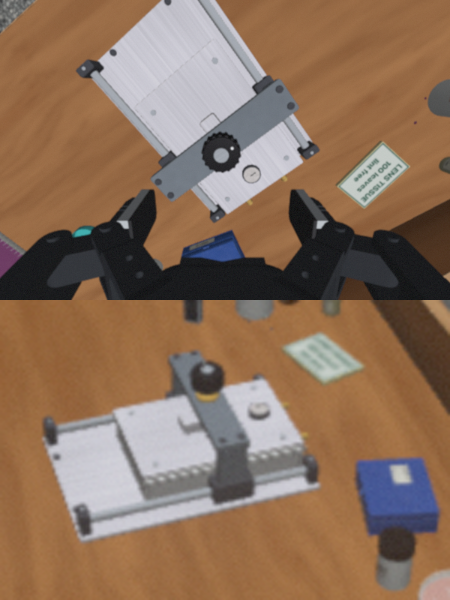

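The bridge stands over the middle of the seated lid. The knob is measured at 131 mm, which is its fully-down height.

```bash
python3 -c "
from h import *
print(job.hand_in())"
```

```text
the job is handed in; nothing more can be done
None
```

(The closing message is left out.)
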